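# Set out a pipe job on the welding bench

### The job

Set out the next job on the welding bench: load the kit tray with every lug lying flat on the floor of the wide bay, and only once all the lugs are in, stand every nipple upright in the narrow bay. Roll both big pipe pups along the bench by pushing their sides, never lifting them, until each rests centred on the white soapstone line, roughly parallel to it, and let neither roll right over and past the line. Leave the tools and loose nuts where they are.

Things in the scene. Friction and masses are not known exactly. Their poses are not given: they have to be found in the camera images.
- mark: white soapstone line on the bench, 360 mm long, 6 mm wide, a 50 mm cross tick at each end, no thickness. Origin at its middle on the bench top (z = 0); its y axis runs along the line, its x axis lies across it, pointing away from the robot (the way the pipes must roll; they start on its -x side).
- pipe1_c (a point): pipe pup: dark steel pipe, 89 mm diameter, 100 mm long, plugged ends, 0.7 kg, lying on its side, free to roll, 85 to 145 mm short of the line. This point is its centre, 44.5 mm above the bench; its y axis is the pipe's axis (level, along the line within 6 degrees; x and z turn as it rolls). Rolling friction stops it: let go at 50 mm/s it rolls on 4 mm, at 100 mm/s 17 mm, at 200 mm/s 70 mm.
- pipe2_c (a point): pipe pup: dark steel pipe, 89 mm diameter, 100 mm long, plugged ends, 0.7 kg, lying on its side, free to roll, 85 to 145 mm short of the line. This point is its centre, 44.5 mm above the bench; its y axis is the pipe's axis (level, along the line within 6 degrees; x and z turn as it rolls). Rolling friction stops it: let go at 50 mm/s it rolls on 4 mm, at 100 mm/s 17 mm, at 200 mm/s 70 mm.
- tray: fixed sheet-metal kit tray, 200 (x) by 260 (y) mm, walls 4 thick, 28 high, floor 4 thick. A divider (20 high, along y at x = -26) parts it into the narrow bay on the robot's side (inside x -96 to -28, centre line -62) and the wide bay beyond (inside x -24 to 96, centre line 36), both 252 long in y. Origin: centre of its underside on the bench; x points away from the robot.
- lug1_c (a point): a steel lug (pad eye): flat bar 64 mm long (its x), 36 mm wide (its y), 12 mm thick (its z), one end (+x) rounded with a 16 mm hole, about 0.2 kg, lying flat on the bench. This point is its centre, 6 mm above the face it lies on. Two or three lugs are there; an absent one is None.
- lug2_c (a point): a steel lug (pad eye): flat bar 64 mm long (its x), 36 mm wide (its y), 12 mm thick (its z), one end (+x) rounded with a 16 mm hole, about 0.2 kg, lying flat on the bench. This point is its centre, 6 mm above the face it lies on. Two or three lugs are there; an absent one is None.
- lug3_c (a point): a steel lug (pad eye): flat bar 64 mm long (its x), 36 mm wide (its y), 12 mm thick (its z), one end (+x) rounded with a 16 mm hole, about 0.2 kg, lying flat on the bench. This point is its centre, 6 mm above the face it lies on. Two or three lugs are there; an absent one is None.
- nipple1_c (a point): a galvanised pipe nipple: 42 mm outside diameter, 90 mm long (its z is its axis), threaded bands and black plastic plugs at both ends, about 0.3 kg, standing upright on the bench. This point is its centre, 45 mm above what it stands on. Two or three nipples are there; an absent one is None.
- nipple2_c (a point): a galvanised pipe nipple: 42 mm outside diameter, 90 mm long (its z is its axis), threaded bands and black plastic plugs at both ends, about 0.3 kg, standing upright on the bench. This point is its centre, 45 mm above what it stands on. Two or three nipples are there; an absent one is None.
- nipple3_c (a point): a galvanised pipe nipple: 42 mm outside diameter, 90 mm long (its z is its axis), threaded bands and black plastic plugs at both ends, about 0.3 kg, standing upright on the bench. This point is its centre, 45 mm above what it stands on. Two or three nipples are there; an absent one is None.
- hammer: bystander: a hammer 280 mm long lying beyond the parts; origin under its middle
- wirebrush: bystander: a wooden-backed wire brush, 260 mm long, lying beyond the tray; origin under its middle
- spraycan: bystander: a white spray can, 58 mm diameter, 170 mm high, standing beyond the tray; origin under its centre
- tape: bystander: a tape measure, 66 x 36 x 62 mm, between the robot and the tray; origin under its centre
- nut1: bystander: a loose hexagon nut, 30 mm across flats, 16 mm high, lying among the lugs and nipples; origin under its centre
- nut2: bystander: a loose hexagon nut, 30 mm across flats, 16 mm high, lying among the lugs and nipples; origin under its centre
Things that resemble listed ones, but are neither listed nor needed, are in the scene too. Leave any blue or orange look-alike of the part that bears lug2_c alone. What is shaped like the part that bears lug3_c but turquoise is not meant.

How it is judged:
By the outcome, as a careful person would: the job done as asked, in the order asked, and still so for the second after the job is handed in, with the robot touching nothing.
Of lug1, lug2, lug3 only 2 to 3 are there at a start; the rules pass over those that are not, and their reading is None.
Of nipple1, nipple2, nipple3 only 2 to 3 are there at a start; the rules pass over those that are not, and their reading is None.
At some moment in a run one of lug1, lug2, lug3 may be knocked a few centimetres aside while the robot is not near it.
It also fails if it takes over 210 s, if anything falls off the work surface, if the arm or the gripper's body presses on something with over 40 N, if the wrist force passes 120 N, or if a joint passes its speed limit or range.

### The arm

A 7-joint arm with a two-finger parallel gripper is mounted at the origin on the work surface. World frame = base frame: x ahead of the robot, y to its left, z up, the work surface at z = 0. Lengths are in m, angles in rad, forces in N, time in s.
With the tool pointing down it reaches from about 0.4 to 0.9 m from the base axis. Payload 5.6 kg.
Tool frame: the origin (TCP) lies on the centre line of the jaws, within the pads' length; the fingertips stand 22 mm ahead of it and the grasp point (between the pads) lies 3 mm ahead of it (env.tips_ahead is the distance from the TCP to the fingertips, in m); z points along the fingers, y is the line along which they close (so a half turn about z gives the same grasp; the last joint's range is limited). The gripper opens to 92 mm and grips with 3 to 60 N. Pads are 20 mm wide; open, the fingers measure 128 mm over their backs; the gripper's body (75 mm by 189 mm) begins 69 mm behind the grasp point.
Start: joints at [-1.246, 0.468, -0.012, 1.603, 0.006, 1.071, -0.056], TCP at [0.234, 0.607, 0.213] pointing down, gripper open.
Joint ranges: [-2.53, 2.53], [-0.31, 2.02], [-1.57, 1.55], [0.28, 2.44], [-1.29, 4.43], [0.15, 1.84], [-2.92, 2.92]. Speed limits (rad/s): [2.57, 2.57, 3.14, 3.14, 3.14, 3.14, 3.14].

### API

Orientations are given as a unit quaternion [w, x, y, z].
In Python, from station import env, optics gives the robot as it stands. The module is installed in compiled form; this text tells all that it offers.
- The arm moves only by the tool play_rows, never from a script. Its argument "plan" is a list of rows, each an object with "xyz": the shift along the tool's x, y, z in m, a list of three; "turn": the turn about the tool's z in degrees; "fingers": the opening, from 0 (shut) to 1 (fully open). A call has exactly 8 rows; each row is the pose to reach, as a shift and turn from the pose commanded when the call began, along the tool's axes at that moment; what a row does not reach only later rows make up. A row lasts 1/10 s, in which the tool goes at most 50 mm and 8.59 degrees, less where a joint would pass 70% of its speed; a pose out of reach is approached as far as the arm can. A call with a gripper value outside its range is refused whole. The fingers move at their own pace and stop on an object; "newtons" is the grip in N (left out, the last holds). Time passes only in rows, so rows that repeat a pose let the fingers close, or fill a call up. It gives the time, the measured TCP pose, the force, the opening and the grip force at its end, in the units of the state.
- env.state(): the state, without advancing time (a new reading comes with each control period).
- optics.camera(name): name is "side" or "top"; returns a dict with "color" (420x560x3 uint8, red, green, blue), "camera_matrix" (3x3 intrinsics, pixels), "origin" and "rotation" of the camera in the world. Camera axes: x right, y up, looking along -z (the intrinsics and any distortion apply to the point x, -y, -z); pixel columns grow to the right and rows downward; lengths in m; the calibration is good to about 2 mm. A picture is of the moment at which its call begins. There is no depth.
- env.close_job(): hands the job in; it is judged then, once.
The state is a dict: "t": time; "joint_pos": joint angles; "qvel": joint speeds; "joint_efforts": joint torques, N m; "tool_pos": TCP position; "tcp_rot": TCP orientation; "force": force on the tool from outside, world axes, zero at the start; "wrist_torque": the same for the moment, N m; "gripper_width": opening from 0.0 (shut) to 1.0 (fully open); "finger_force": force on a finger pad.
Only numpy, scipy, OpenCV 4.12 (cv2) and the standard library are available. Lean on these libraries where they do the work, as an engineer would, in place of code of your own. Each camera call takes 0.05 s, during which the arm holds its last target. There are 200 camera calls.

## Working session

There is one attempt and no reset: what is moved stays moved. The work goes in short steps, Python scripts to look and compute and a tool call to move; the robot and the scene stay as the last step left them, time stands still between calls to the robot, and variables do not carry over. Pictures are saved under pics/ and viewed, at most 14 in all, crops included, and the job is handed in when it is done.

Besides the shell and the picture viewer there is one more tool, called as name(argument=value, ...), one argument or row to a line, values as JSON. play_rows: Moves the arm, as the interface text tells. Its arguments: {"type":"object","properties":{"plan":{"type":"array","items":{"type":"object","properties":{"xyz":{"type":"array","items":{"type":"number"}},"turn":{"type":"number"},"fingers":{"type":"number"}}}},"newtons":{"type":"number"}},"required":["plan"]}

```bash
mkdir -p pics; cat > h.py <<'E'
import numpy as np, cv2
from station import env, optics
def shot(name, fn=None):
    c=optics.camera(name)
    if fn: cv2.imwrite('pics/'+fn, c['color'][:,:,::-1])
    return c
def px2pt(c,u,v,z):
    K=np.array(c['camera_matrix']);R=np.array(c['rotation']);o=np.array(c['origin'])
    d=np.linalg.inv(K)@np.array([u,v,1.]);d=R@np.array([d[0],-d[1],-d[2]])
    return o+d*(z-o[2])/d[2]
def pt2px(c,p):
    K=np.array(c['camera_matrix']);R=np.array(c['rotation']);o=np.array(c['origin'])
    q=R.T@(np.array(p)-o);q=K@np.array([q[0],-q[1],-q[2]]);return q[:2]/q[2]
E
python3 - <<'E'
from h import *
for n in ('top','side'):
    c=shot(n,n+'0.png'); print(n,c['origin'],c['rotation'],c['camera_matrix'],c.keys())
    c['color'].dump(n+'0.npy')
print(env.state())
E
```

```text
top [0.36332821 0.02504469 1.14005628] [-0.69719123 -0.06020629  0.0426285   0.71307952] [[453.83614811   0.         286.60690477]
 [  0.         453.83614811 206.10483985]
 [  0.           0.           1.        ]] dict_keys(['color', 'camera_matrix', 'origin', 'rotation'])
side [-0.22813717 -0.86299263  0.82889149] [ 0.83068093  0.44594174 -0.16267131 -0.29093504] [[469.13631314   0.         277.50348924]
 [  0.         469.13631314 209.68930113]
 [  0.           0.           1.        ]] dict_keys(['color', 'camera_matrix', 'origin', 'rotation'])
{'t': 0.1, 'joint_pos': array([-1.24601286,  0.46827062, -0.01162164,  1.60348791,  0.00598326,
        1.07141055, -0.05627739]), 'qvel': array([ 0.00087753, -0.00138488, -0.00014321, -0.00243405, -0.00097336,
       -0.00071834,  0.00080922]), 'joint_efforts': array([ 6.87488828e-04, -5.21646202e+01, -1.28345823e-02, -2.44362545e+01,
       -5.68678358e-02,  1.41739877e-02,  5.29213366e-05]), 'tool_pos': array([0.23357053, 0.6060403 , 0.21256567]), 'tcp_rot': array([-9.66902220e-05,  1.82873381e-01,  9.83136172e-01, -7.64761720e-04]), 'force': array([ 0.83018199,  0.04234463, -0.25825863]), 'wrist_torque': array([0.05803449, 0.02320741, 0.01371185]), 'finger_force': 0.0, 'gripper_width': 0.9992394272638858}
```

```bash
sed -i "s/^from station/from scipy.spatial.transform import Rotation as Ro\nfrom station/; s/R=np.array(c\['rotation'\])/R=Ro.from_quat(np.roll(c['rotation'],-1)).as_matrix()/" h.py; python3 - <<'E'
import numpy as np,cv2
for n in ('top','side'):
    a=np.load(n+'0.npy',allow_pickle=True); cv2.imwrite(f'pics/{n}0b.png',cv2.resize(a[:,:,::-1],(800,600),interpolation=cv2.INTER_CUBIC))
E
```

```text
(no output)
```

View pics/top0b.png

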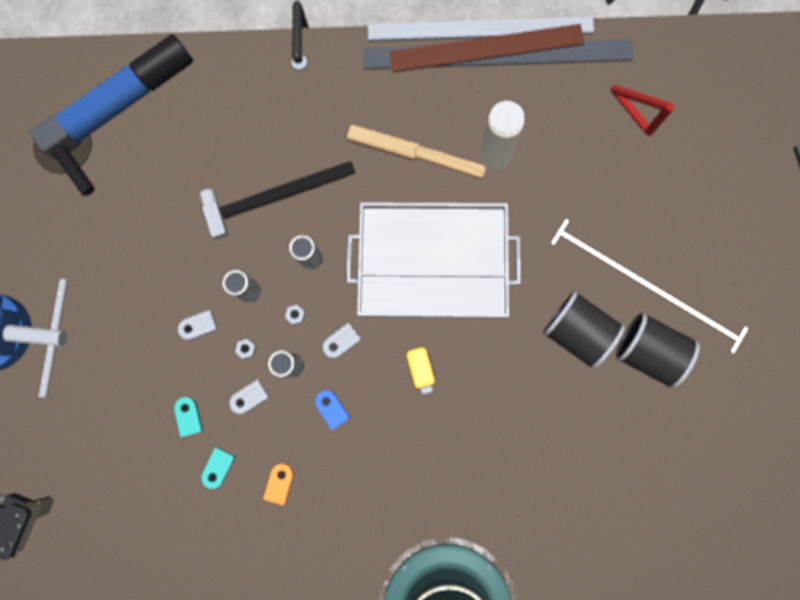

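View pics/side0b.png

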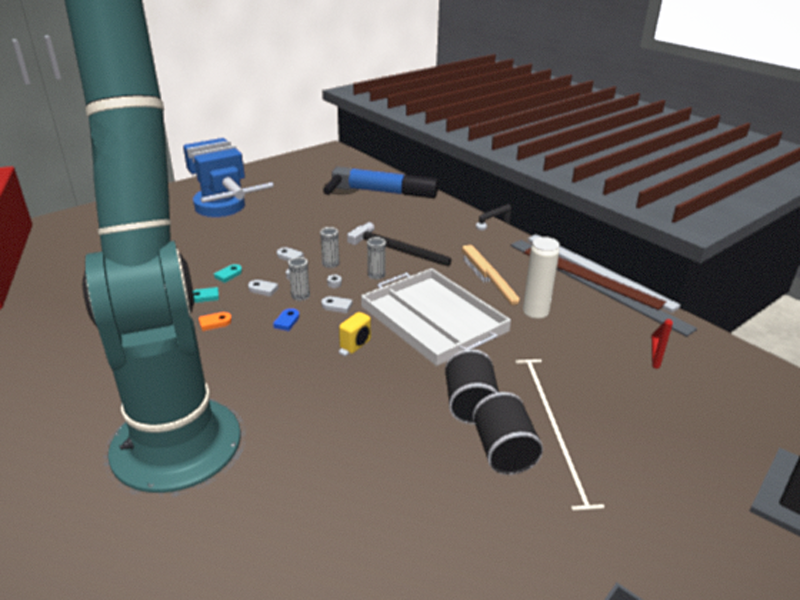

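The top view (800×600 scale) shows three grey lugs at about (197,325), (341,340) and (248,397). The nipples are at (302,248), (235,283) and (283,362), the nuts at (294,314) and (245,348). The tray is at (433,260), the pipes at (585,330) and (660,350), and the line runs from (560,232) to (740,340). The turquoise, blue and orange look-alikes stay put. The side view agrees with all of this.

```bash
cat >> h.py <<'E'
def comps(mask,amin,roi=None):
    m=mask.astype(np.uint8)
    if roi is not None:
        k=np.zeros_like(m);x0,y0,x1,y1=roi;k[y0:y1,x0:x1]=1;m=m*k
    cs,_=cv2.findContours(m,cv2.RETR_EXTERNAL,cv2.CHAIN_APPROX_NONE)
    return [c for c in cs if cv2.contourArea(c)>=amin]
def cen(c):
    M=cv2.moments(c);return M['m10']/M['m00'],M['m01']/M['m00']
def rect_pts(cam,cnt,z):
    b=cv2.boxPoints(cv2.minAreaRect(cnt));return np.array([px2pt(cam,u,v,z)[:2] for u,v in b])
def lugs(c,roi=(105,200,265,300)):
    hsv=cv2.cvtColor(c['color'],cv2.COLOR_RGB2HSV);out=[]
    m=(hsv[:,:,1]<60)&(hsv[:,:,2]>130)
    for k in comps(m,200,roi):
        b=rect_pts(c,k,.012);e=[b[1]-b[0],b[2]-b[1]];l=[np.linalg.norm(x) for x in e]
        if not(.052<max(l)<.08 and .028<min(l)<.048): continue
        d=e[int(np.argmax(l))]
        out.append((b.mean(0).round(4),np.degrees(np.arctan2(d[1],d[0])).round(1),np.round(l,3),np.round(cen(k),0)))
    return out
def nipples(c,roi=(105,120,250,290)):
    m=c['color'].max(2)<85;out=[]
    for k in comps(m,60,roi):
        u,v=cen(k);out.append((px2pt(c,u,v,.09)[:2].round(4),cv2.contourArea(k),np.round((u,v),0),np.round(cv2.minAreaRect(k)[1],0)))
    return out
def pipes(c,roi=(370,190,500,285)):
    m=(c['color'].max(2)<75);m=cv2.morphologyEx(m.astype(np.uint8),cv2.MORPH_OPEN,np.ones((3,3)));out=[]
    for k in comps(m,600,roi):
        (u,v),s,a=cv2.minAreaRect(k);b=rect_pts(c,k,.0445)
        out.append((px2pt(c,u,v,.0445)[:2].round(4),np.round(s,1),round(a,1),b.round(3).tolist()))
    return out
E
python3 - <<'E'
from h import *
c=shot('top')
print('LUG');[print(x) for x in lugs(c)]
print('NIP');[print(x) for x in nipples(c)]
print('PIPE');[print(x) for x in pipes(c)]
hsv=cv2.cvtColor(c['color'],cv2.COLOR_RGB2HSV)
m=(hsv[:,:,1]<45)&(hsv[:,:,2]>185)
for k in comps(m,80,(380,140,540,260)):
    print('LINE',cv2.contourArea(k)); b=rect_pts(c,k,0);print(b.round(4).tolist())
for k in comps((hsv[:,:,1]<45)&(hsv[:,:,2]>140),2000,(235,130,375,230)):
    # tray rim: strip handles by opening
    mm=np.zeros(m.shape,np.uint8);cv2.drawContours(mm,[k],-1,1,-1);mm=cv2.morphologyEx(mm,cv2.MORPH_OPEN,np.ones((25,25)))
    for q in comps(mm,2000): print('TRAY',rect_pts(c,q,.028).round(4).tolist(),cv2.minAreaRect(q))
E
```

```text
LUG
(array([0.4512, 0.1776]), np.float64(-54.1), array([0.074, 0.047]), array([238., 238.]))
(array([0.4846, 0.4314]), np.float64(-70.0), array([0.069, 0.043]), array([137., 227.]))
(array([0.5198, 0.1274]), np.float64(179.2), array([0.038, 0.053]), array([257., 210.]))
NIP
(array([0.6976, 0.2621]), 739.5, array([197., 134.]), array([10., 97.]))
PIPE
LINE 533.5
[[0.6195, -0.2015], [0.6631, -0.2298], [0.4564, -0.5363], [0.4151, -0.5075]]
TRAY [[0.6963, 0.1583], [0.6876, -0.1473], [0.4851, -0.1381], [0.4921, 0.1596]] ((303.5, 181.0), (80.0, 121.0), 90.0)
```

```bash
python3 - <<'E'
from h import *
a=np.load('top0.npy',allow_pickle=True)
f=.7
for n,u,v in [('lugA',205,322),('lugA',210,318),('lugC',255,395),('bench',320,300),('plug',283,362),('plug2',235,283),('nipside',250,292),('pipe',585,330),('pipe2',660,350),('piperim',545,330),('trayfloor',400,240),('wall',360,250)]:
    print(n,a[int(v*f),int(u*f)])
for y in (130,150,175,200,225): print(y,a[y,235:260].max(1), a[y,350:370].max(1))
E
```

```text
lugA [211 218 229]
lugA [200 207 223]
lugC [212 219 229]
bench [131 115 102]
plug [100 107 115]
plug2 [ 97 104 112]
nipside [88 90 88]
pipe [117 115 115]
pipe2 [105 103 105]
piperim [81 73 67]
trayfloor [237 239 243]
wall [193 189 190]
130 [128 127 130 129 128 129 128 128 127 129 128 128 127 128 127 129 129 127
 126 127 127 129 129 129 131] [130 128 130 129 129 127 127 128 128 128 130 127 129 130 131 131 129 128
 128 128]
150 [130 130 130 129 128 129 127 129 129 131 128 126 128 128 128 128 155 217
 216 196 237 246 246 246 246] [245 244 220 189 223 182 142 127 126 130 130 127 130 129 129 128 129 128
 128 128]
175 [127 129 131 129 130 127 126 140 175 215 183 144 131 128 127 144 193 229
 198 236 247 246 247 247 246] [244 243 220 177 227 202 148 128 129 129 128 149 211 197 150 129 128 129
 127 128]
200 [131 129 127 128 128 131 128 129 130 127 129 128 127 127 134 176 230 208
 208 241 246 246 245 246 246] [243 244 234 182 206 215 160 133 127 128 128 126 125 125 126 129 130 129
 131 131]
225 [128 129 129 129 127 129 126 135 141 133 129 128 128 130 129 129 128 127
 129 129 131 129 127 129 128] [129 130 129 129 128 127 127 129 131 131 129 129 127 129 128 130 130 129
 127 130]
```

```bash
python3 - <<'E'
import numpy as np,cv2
a=np.load('top0.npy',allow_pickle=True)[:,:,::-1]
l=cv2.resize(a[150:300,115:265],(600,600),interpolation=cv2.INTER_NEAREST)
cv2.imwrite('pics/crop1.png',l)
E
```

```text
(no output)
```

View pics/crop1.png

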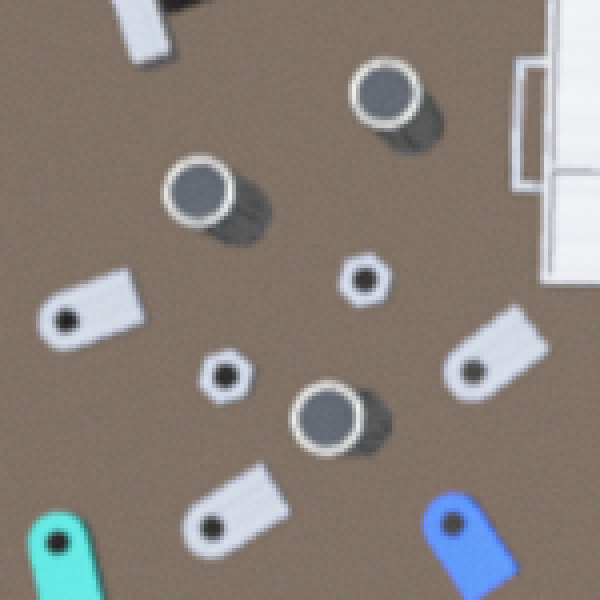

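The crop (×4, offset 115,150) shows the three grey lugs at crop (92,308), (497,352) and (238,508). The nipples have bright top rings at (385,93), (198,190) and (328,418), and the nuts are at (365,280) and (226,376). I'll mask by low saturation.

```bash
python3 - <<'E'
s=open('h.py').read(); s=s[:s.index('def lugs')]
s+='''
def bright(c):
    hsv=cv2.cvtColor(c['color'],cv2.COLOR_RGB2HSV);return (hsv[:,:,1]<40)&(hsv[:,:,2]>172)
def parts(c,roi=(110,155,266,300)):
    """lugs: (xy, axis yaw deg toward hole); nipples: xy of the top"""
    L,N=[],[]
    for k in comps(bright(c),70,roi):
        (u,v),s,a=cv2.minAreaRect(k);A=cv2.contourArea(k)
        if max(s)/min(s)>1.35 and A>220:
            b=rect_pts(c,k,.012);e=[b[1]-b[0],b[2]-b[1]];l=[np.linalg.norm(x) for x in e]
            d=e[int(np.argmax(l))];g=px2pt(c,*cen(k),.012)[:2]
            if (g-b.mean(0))@d>0:d=-d
            L.append((b.mean(0).round(4),np.degrees(np.arctan2(d[1],d[0])).round(1),np.round(sorted(l),3)))
        elif A>150:
            (u,v),r=cv2.minEnclosingCircle(k);N.append((px2pt(c,*cen(k),.09)[:2].round(4),round(A),round(2*r/453.8*1.05,3)))
    return L,N
def pipes(c,roi=(370,180,510,285)):
    hsv=cv2.cvtColor(c['color'],cv2.COLOR_RGB2HSV)
    m=cv2.morphologyEx(((hsv[:,:,1]<32)&(hsv[:,:,2]<172)).astype(np.uint8),cv2.MORPH_OPEN,np.ones((3,3)));out=[]
    for k in comps(m,500,roi):
        (u,v),s,a=cv2.minAreaRect(k);b=rect_pts(c,k,.0445)
        out.append((px2pt(c,u,v,.0445)[:2].round(4),np.round(s,1),round(a,1),b.round(3).tolist()))
    return out
'''
open('h.py','w').write(s)
E
python3 - <<'E'
from h import *
c=shot('top')
L,N=parts(c)
print('LUG');[print(x) for x in L]
print('NIP');[print(x) for x in N]
print('PIPE');[print(x) for x in pipes(c)]
m=bright(c)
for k in comps(m,2000,(230,130,375,230)):
    mm=np.zeros(m.shape,np.uint8);cv2.drawContours(mm,[k],-1,1,-1);mm=cv2.morphologyEx(mm,cv2.MORPH_OPEN,np.ones((51,21)))
    for q in comps(mm,2000): print('TRAY',rect_pts(c,q,.028).round(4).tolist(),cv2.minAreaRect(q))
E
```

```text
LUG
(array([0.3555, 0.3376]), np.float64(121.0), array([0.037, 0.064]))
(array([0.4491, 0.1762]), np.float64(125.9), array([0.036, 0.064]))
(array([0.4837, 0.4303]), np.float64(109.5), array([0.036, 0.064]))
(array([0.5796, 0.1331]), np.float64(179.2), array([0.056, 0.167]))
NIP
(array([0.4105, 0.2613]), 244, 0.043)
(array([0.5458, 0.3386]), 221, 0.041)
(array([0.6019, 0.2283]), 219, 0.041)
PIPE
(array([ 0.4215, -0.3602]), array([49.5, 37.6]), 27.2, [[0.41, -0.287], [0.49, -0.333], [0.433, -0.434], [0.355, -0.387]])
(array([ 0.458 , -0.2393]), array([45.5, 37.2]), 33.7, [[0.453, -0.169], [0.527, -0.223], [0.463, -0.309], [0.391, -0.256]])
TRAY [[0.6932, 0.1405], [0.6857, -0.1246], [0.4856, -0.1161], [0.4917, 0.1423]] ((302.5, 181.5), (79.0, 105.0), 90.0)
```

```bash
cat >> h.py <<'E'
def pose(s=None):
    s=s or env.state();R=Ro.from_quat(np.roll(s['tcp_rot'],-1)).as_matrix();y=R[:,1]
    return np.array(s['tool_pos']),np.degrees(np.arctan2(y[1],y[0])),np.degrees(np.arccos(-R[2,2]))
def chain(targets,start=None):
    """targets: list of calls (x,y,z,phi) ; phi = closing-axis angle deg (None keep). prints tool shift and turn"""
    p,f,t=start or pose()
    print('at',p.round(4),round(f,1),'tilt',round(t,2))
    for x,y,z,g in targets:
        a=np.radians(f);X=np.array([-np.sin(a),np.cos(a),0]);Y=np.array([np.cos(a),np.sin(a),0])
        d=np.array([x,y,z])-p;sh=np.round([d@X,d@Y,-d[2]],3)
        dt=0 if g is None else -((g-f+90)%180-90);dt=round(dt,0)
        print('->',(round(x,3),round(y,3),round(z,3)),sh.tolist(),'turn',dt)
        p=p+X*sh[0]+Y*sh[1]-np.array([0,0,sh[2]]);f=f-dt
TR=np.array([.589,.0105]);TA=np.radians(-1.5)
def tray(x,y): return TR+np.array([np.cos(TA)*x-np.sin(TA)*y,np.sin(TA)*x+np.cos(TA)*y])
E
python3 - <<'E'
from h import *
c=shot('top')
print('can',px2pt(c,355,83,.17)); print('divider px',pt2px(c,[*tray(-26,0)/1000*0+tray(-.026,0),.024]),pt2px(c,[*tray(-.026,.12),.024]),pt2px(c,[*tray(-.026,-.12),.024]))
a=c['color'][:,:,1].astype(int)
for u in (260,302,345): print(u,a[185:202,u])
print('rows',[a[138:148,302],a[215:226,302]]); print('cols',a[165,248:258],a[165,350:360])
for x,y in ((.1,.13),(.1,-.13),(-.1,.13),(-.1,-.13)): print(pt2px(c,[*tray(x,y),.028]).round(1),end='')
a,b=tray(.036,.08)
print()
chain([(.4491,.1762,.10,35.9),(.4491,.1762,.025,None),(.4491,.1762,.15,None),(*tray(.036,-.078),.15,-1.5),(*tray(.036,-.078),.03,None),(*tray(.036,-.078),.15,None)])
E
```

```text
can [ 0.78082635 -0.11126266  0.17      ]
divider px [302.3276282  191.55529418] [254.35302056 191.5158151 ] [350.57700383 191.59499937]
260 [241 241 238 238 238 237 228 193 202 236 240 238 238 237 241 241 242]
302 [241 241 241 241 240 240 237 220 198 225 238 241 240 237 240 239 240]
345 [240 239 238 238 237 237 235 222 182 203 234 237 238 237 238 239 238]
rows [array([112, 112, 118, 146, 200, 209, 149, 124, 192, 237]), array([238, 239, 239, 241, 239, 227, 170, 119, 110, 114, 113])]
cols [216 220 225 230 231 193 214 237 241 240] [242 240 217 180 222 218 186 173 173 172]
[251.1 142.3][354.  142.1][249.7 220.7][355.3 221. ]
at [0.2337 0.6063 0.2129] 68.9 tilt 0.04
-> (0.449, 0.176, 0.1) [-0.356, -0.324, 0.113] turn 33.0
-> (0.449, 0.176, 0.025) [0.0, -0.0, 0.075] turn 0
-> (0.449, 0.176, 0.15) [0.0, -0.0, -0.125] turn 0
-> (np.float64(0.623), np.float64(-0.068), 0.15) [-0.3, -0.003, -0.0] turn 37.0
-> (np.float64(0.623), np.float64(-0.068), 0.03) [0.0, 0.0, 0.12] turn 0
-> (np.float64(0.623), np.float64(-0.068), 0.15) [0.0, 0.0, -0.12] turn 0
```

play_rows(
  plan=[
    {"xyz": [-0.03, -0.03, 0.01], "turn": 8, "fingers": 0.65},
    {"xyz": [-0.06, -0.06, 0.02], "turn": 16, "fingers": 0.65},
    {"xyz": [-0.09, -0.085, 0.03], "turn": 24, "fingers": 0.65},
    {"xyz": [-0.12, -0.11, 0.04], "turn": 33, "fingers": 0.65},
    {"xyz": [-0.15, -0.14, 0.05], "turn": 33, "fingers": 0.65},
    {"xyz": [-0.18, -0.17, 0.06], "turn": 33, "fingers": 0.65},
    {"xyz": [-0.21, -0.2, 0.063], "turn": 33, "fingers": 0.65},
    {"xyz": [-0.24, -0.22, 0.063], "turn": 33, "fingers": 0.65},
  ],
  newtons=30,
)

```text
t: 1.05
tool_pos: [0.3784, 0.3122, 0.1499]
tcp_rot: [-0.0, 0.455, 0.891, -0.001]
force: [0.4, 1.6, 0.5]
gripper_width: 0.647
finger_force: 0.0
```

```bash
python3 - <<'E'
from h import *
chain([(.4491,.1762,.15,35.9)])
E
```

```text
at [0.3784 0.3122 0.1499] 35.9 tilt 0.11
-> (0.449, 0.176, 0.15) [-0.152, -0.022, -0.0] turn -0.0
```

Tracking is accurate, so I'll chain: move over, descend, grip and lift.

play_rows(
  plan=[
    {"xyz": [-0.04, -0.006, 0], "turn": 0, "fingers": 0.65},
    {"xyz": [-0.08, -0.012, 0], "turn": 0, "fingers": 0.65},
    {"xyz": [-0.12, -0.018, 0], "turn": 0, "fingers": 0.65},
    {"xyz": [-0.152, -0.022, 0], "turn": 0, "fingers": 0.65},
    {"xyz": [-0.152, -0.022, 0.03], "turn": 0, "fingers": 0.65},
    {"xyz": [-0.152, -0.022, 0.06], "turn": 0, "fingers": 0.65},
    {"xyz": [-0.152, -0.022, 0.085], "turn": 0, "fingers": 0.65},
    {"xyz": [-0.152, -0.022, 0.1], "turn": 0, "fingers": 0.65},
  ],
)

```text
t: 1.85
tool_pos: [0.4491, 0.1784, 0.0487]
tcp_rot: [-0.001, 0.455, 0.891, -0.001]
force: [0.2, 0.6, 0.2]
gripper_width: 0.65
finger_force: 0.0
```

play_rows(
  plan=[
    {"xyz": [0, 0, 0.01], "turn": 0, "fingers": 0.65},
    {"xyz": [0, 0, 0.018], "turn": 0, "fingers": 0.65},
    {"xyz": [0, 0, 0.025], "turn": 0, "fingers": 0.65},
    {"xyz": [0, 0, 0.025], "turn": 0, "fingers": 0.2},
    {"xyz": [0, 0, 0.025], "turn": 0, "fingers": 0.2},
    {"xyz": [0, 0, 0.025], "turn": 0, "fingers": 0.2},
    {"xyz": [0, 0, 0.025], "turn": 0, "fingers": 0.2},
    {"xyz": [0, 0, 0.025], "turn": 0, "fingers": 0.2},
  ],
)

```text
t: 2.65
tool_pos: [0.4502, 0.1791, 0.0257]
tcp_rot: [0.0, 0.455, 0.891, 0.0]
force: [-1.2, -0.7, -0.1]
gripper_width: 0.237
finger_force: 0.0
```

play_rows(
  plan=[
    {"xyz": [0, 0, -0.005], "turn": 0, "fingers": 0.2},
    {"xyz": [0, 0, -0.02], "turn": 0, "fingers": 0.2},
    {"xyz": [0, 0, -0.04], "turn": 0, "fingers": 0.2},
    {"xyz": [0, 0, -0.06], "turn": 0, "fingers": 0.2},
    {"xyz": [0, 0, -0.08], "turn": 0, "fingers": 0.2},
    {"xyz": [0, 0, -0.1], "turn": 0, "fingers": 0.2},
    {"xyz": [0, 0, -0.125], "turn": 0, "fingers": 0.2},
    {"xyz": [0, 0, -0.125], "turn": 0, "fingers": 0.2},
  ],
)

```text
t: 3.45
tool_pos: [0.4519, 0.1798, 0.1536]
tcp_rot: [0.002, 0.455, 0.891, 0.003]
force: [-0.5, -0.4, -0.1]
gripper_width: 0.202
finger_force: 0.0
```

```bash
python3 - <<'E'
from h import *
L,N=parts(shot('top'))
print(L,N)
t=tray(.036,-.078)
chain([(*t,.15,-1.5),(*t,.035,None)])
E
```

```text
[(array([0.4836, 0.4301]), np.float64(110.8), array([0.037, 0.064])), (array([0.5796, 0.1331]), np.float64(179.2), array([0.056, 0.167]))] []
at [0.4509 0.1795 0.1519] 35.9 tilt 0.22
-> (np.float64(0.623), np.float64(-0.068), 0.15) [-0.302, -0.006, 0.002] turn 37.0
-> (np.float64(0.623), np.float64(-0.068), 0.035) [0.0, -0.0, 0.115] turn 0
```

```bash
python3 - <<'E'
from h import *
a=shot('top')['color'][:,:,::-1]
b=shot('side')['color'][:,:,::-1]
l=np.hstack([cv2.resize(a[130:300,100:270],(400,400)),cv2.resize(b[130:270,120:260],(400,400))])
cv2.imwrite('pics/c2.png',l)
E
```

```text
(no output)
```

View pics/c2.png

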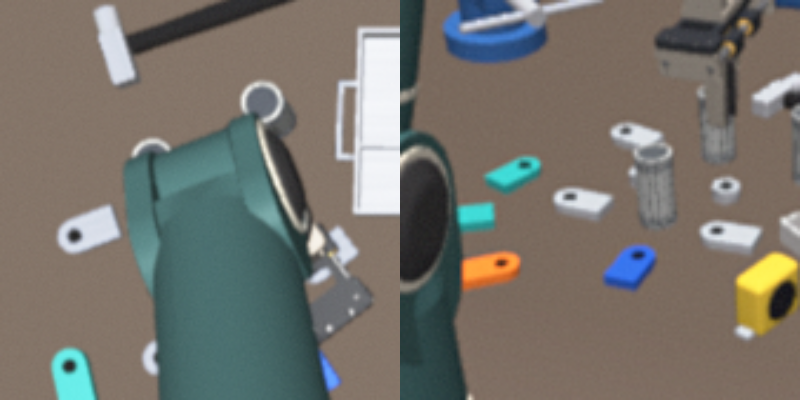

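The left crop shows lug2 still lying beside the gripper, at about crop (330,255). In the side crop the fingers stand at (730,95), above a lug-free spot. The grasp missed, so I'll project the TCP into both views and compare.

```bash
python3 - <<'E'
from h import *
p,f,t=pose();tip=p-[0,0,.022]
for n in('top','side'):
    c=shot(n);print(n,pt2px(c,p).round(1),'tip',pt2px(c,tip).round(1),'lug2',pt2px(c,[.4491,.1762,.012]).round(1))
    a=c['color'];u,v=pt2px(c,tip).astype(int)
    im=a[:,:,::-1].copy();cv2.circle(im,(int(u),int(v)),3,(0,0,255),1)
    x0=max(0,min(460,u-70));y0=max(0,min(280,v-70));cv2.imwrite(f'pics/z_{n}.png',cv2.resize(im[y0:y0+140,x0:x0+140],(400,400)))
cv2.imwrite('pics/z.png',np.hstack([cv2.imread('pics/z_top.png'),cv2.imread('pics/z_side.png')]))
print(env.state()['joint_pos'])
E
```

```text
top [227.6 234.3] tip [229.2 235.1] lug2 [237.3 239. ]
side [232.4 171.9] tip [232.7 178.3] lug2 [234.6 210.8]
[-0.68380812  0.27390239  0.27432789  2.07367381 -0.10121294  0.80832259
  0.27799404]
```

View pics/z.png

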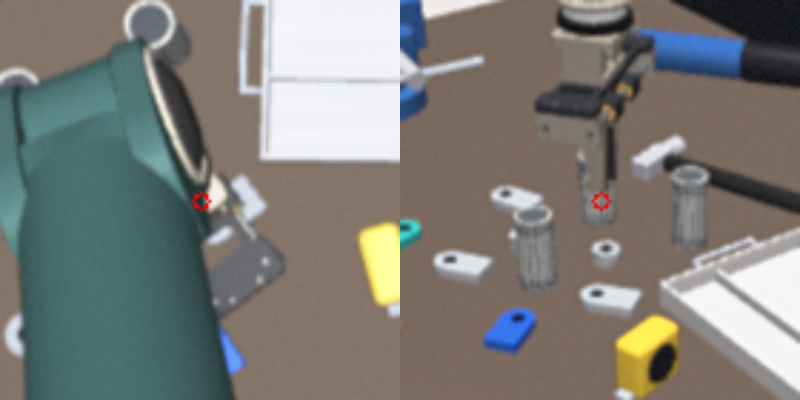

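play_rows(
  plan=[
    {"xyz": [-0.04, 0, 0], "turn": 0, "fingers": 0.65},
    {"xyz": [-0.08, 0, 0], "turn": 0, "fingers": 0.65},
    {"xyz": [-0.12, 0, 0], "turn": 0, "fingers": 0.65},
    {"xyz": [-0.16, 0, 0], "turn": 0, "fingers": 0.65},
    {"xyz": [-0.2, 0, 0], "turn": 0, "fingers": 0.65},
    {"xyz": [-0.2, 0, 0], "turn": 0, "fingers": 0.65},
    {"xyz": [-0.2, 0, 0], "turn": 0, "fingers": 0.65},
    {"xyz": [-0.2, 0, 0], "turn": 0, "fingers": 0.65},
  ],
)

```text
t: 4.5
tool_pos: [0.5662, 0.0182, 0.1494]
tcp_rot: [-0.001, 0.454, 0.891, -0.0]
force: [0.6, 0.3, -0.1]
gripper_width: 0.653
finger_force: 0.0
```

```bash
python3 - <<'E'
from h import *
c=shot('top');s=shot('side')
L,N=parts(c);print(*L,*N,sep='\n')
hsv=cv2.cvtColor(s['color'],cv2.COLOR_RGB2HSV)
for k in comps((hsv[:,:,1]<40)&(hsv[:,:,2]>172),60,(130,150,250,230)): print('side',np.round(cen(k)),cv2.contourArea(k),px2pt(s,*cen(k),.012).round(4))
print(pose())
cv2.imwrite('pics/z2.png',np.hstack([cv2.resize(c['color'][130:300,110:310,::-1],(400,340)),cv2.resize(s['color'][60:230,130:330,::-1],(400,340))]))
E
```

```text
(array([0.3553, 0.3371]), np.float64(121.5), array([0.037, 0.065]))
(array([0.4487, 0.1759]), np.float64(125.9), array([0.037, 0.065]))
(array([0.4835, 0.43  ]), np.float64(109.5), array([0.038, 0.065]))
(array([0.5796, 0.1331]), np.float64(179.2), array([0.056, 0.167]))
(array([0.4107, 0.2613]), 252, 0.044)
(array([0.5457, 0.3388]), 234, 0.042)
(array([0.6019, 0.2282]), 230, 0.042)
side [235. 211.] 110.0 [0.4485 0.1723 0.012 ]
side [183. 200.] 97.0 [0.3546 0.3346 0.012 ]
side [203. 177.] 62.5 [0.4835 0.4228 0.012 ]
(array([0.56645768, 0.01857161, 0.1499694 ]), np.float64(36.05653104249656), np.float64(0.0720581513195083))
```

View pics/z2.png

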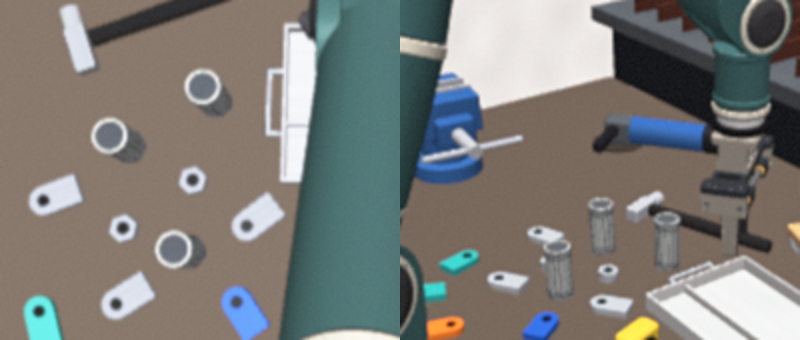

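The image shows lug2 unmoved at top crop (258,217). The fingertips end at about side px (296,185), so I'll compare that with the predicted position.

```bash
python3 - <<'E'
from h import *
print(env.tips_ahead, env.state()['t'])
p,f,t=pose();s=shot('side')
for d in (0,.022,.04): print(d,pt2px(s,p-[0,0,d]).round(1))
u,v=pt2px(s,p-[0,0,.022]).astype(int)
cv2.imwrite('pics/z3.png',cv2.resize(s['color'][v-50:v+30,u-50:u+50,::-1],(750,600),interpolation=cv2.INTER_CUBIC)); print(u-50,v-50)
E
```

```text
0.022 4.6
0 [297.  181.1]
0.022 [296.8 187.6]
0.04 [296.6 192.8]
246 137
```

View pics/z3.png

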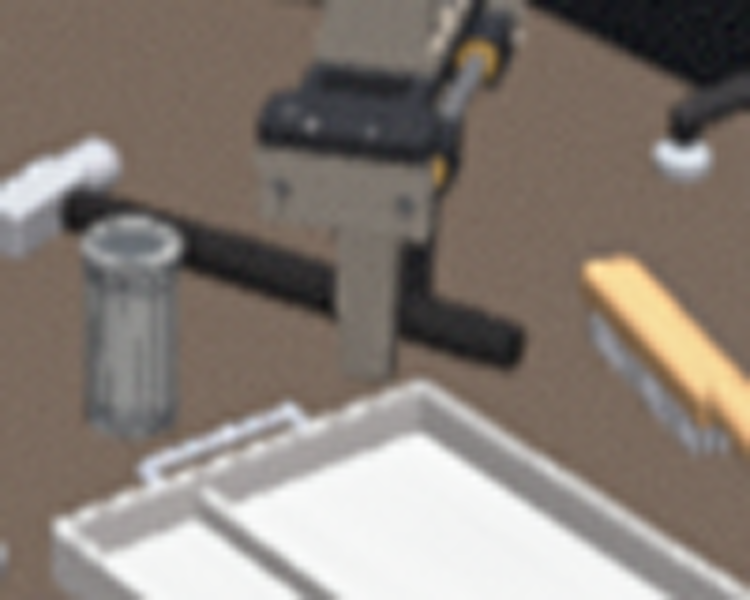

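```bash
python3 - <<'E'
from h import *
p,f,t=pose();s=shot('side');a=np.radians(f);Y=np.array([np.cos(a),np.sin(a),0]);X=np.array([-Y[1],Y[0],0])
for k in(-1,1):
  for d in (.03,.048):
    q=p+k*d*Y-[0,0,.022]; print(k,d,((pt2px(s,q)-[246,137])*7.5).round(0),((pt2px(s,q+.01*X)-[246,137])*7.5).round(0),((pt2px(s,q-.01*X)-[246,137])*7.5).round(0))
print(px2pt(s,246+367/7.5,137+377/7.5,.128),p-.048*Y)
# divider/tray check: tray near-left corner at crop px
for q in ((-.1,.13),(.1,.13)): print(((pt2px(s,[*tray(*q),.028])-[246,137])*7.5).round(0))
E
```

```text
-1 0.03 [364. 417.] [338. 413.] [389. 421.]
-1 0.048 [353. 441.] [327. 437.] [378. 445.]
1 0.03 [398. 342.] [374. 338.] [423. 345.]
1 0.048 [408. 320.] [384. 317.] [432. 324.]
[0.56334122 0.02316943 0.128     ] [ 0.527827   -0.00977106  0.15017544]
[ 44. 521.]
[411. 376.]
```

```bash
python3 - <<'E'
from h import *
chain([(.4489,.1758,.15,36),(.4489,.1758,.025,None)])
E
```

```text
at [0.5668 0.0183 0.1503] 36.0 tilt 0.03
-> (0.449, 0.176, 0.15) [0.197, -0.003, 0.0] turn 0.0
-> (0.449, 0.176, 0.025) [-0.0, 0.0, 0.125] turn 0
```

play_rows(
  plan=[
    {"xyz": [0.04, -0.001, 0], "turn": 0, "fingers": 0.65},
    {"xyz": [0.08, -0.001, 0], "turn": 0, "fingers": 0.65},
    {"xyz": [0.12, -0.002, 0], "turn": 0, "fingers": 0.65},
    {"xyz": [0.16, -0.003, 0], "turn": 0, "fingers": 0.65},
    {"xyz": [0.197, -0.003, 0], "turn": 0, "fingers": 0.65},
    {"xyz": [0.197, -0.003, 0.03], "turn": 0, "fingers": 0.65},
    {"xyz": [0.197, -0.003, 0.06], "turn": 0, "fingers": 0.65},
    {"xyz": [0.197, -0.003, 0.09], "turn": 0, "fingers": 0.65},
  ],
)

```text
t: 5.5
tool_pos: [0.449, 0.1761, 0.0601]
tcp_rot: [0.0, 0.453, 0.891, 0.001]
force: [0.5, 0.7, 0.4]
gripper_width: 0.65
finger_force: 0.0
```

play_rows(
  plan=[
    {"xyz": [0, 0, 0.01], "turn": 0, "fingers": 0.65},
    {"xyz": [0, 0, 0.02], "turn": 0, "fingers": 0.65},
    {"xyz": [0, 0, 0.03], "turn": 0, "fingers": 0.65},
    {"xyz": [0, 0, 0.035], "turn": 0, "fingers": 0.65},
    {"xyz": [0, 0, 0.035], "turn": 0, "fingers": 0.65},
    {"xyz": [0, 0, 0.035], "turn": 0, "fingers": 0.65},
    {"xyz": [0, 0, 0.035], "turn": 0, "fingers": 0.65},
    {"xyz": [0, 0, 0.035], "turn": 0, "fingers": 0.65},
  ],
)

```text
t: 6.3
tool_pos: [0.4496, 0.1749, 0.0259]
tcp_rot: [0.0, 0.455, 0.891, 0.0]
force: [1.0, 0.3, -0.3]
gripper_width: 0.65
finger_force: 0.0
```

```bash
python3 - <<'E'
from h import *
p,f,t=pose();print(p,f);s=shot('side')
u,v=pt2px(s,p-[0,0,.022]).astype(int)
print(pt2px(s,p-[0,0,.022]),u-50,v-50)
cv2.imwrite('pics/z4.png',cv2.resize(s['color'][v-50:v+30,u-50:u+50,::-1],(750,600),interpolation=cv2.INTER_CUBIC))
E
```

```text
[0.44964394 0.17490838 0.02587247] 35.920377236253586
[235.12255179 213.06090605] 185 163
```

View pics/z4.png

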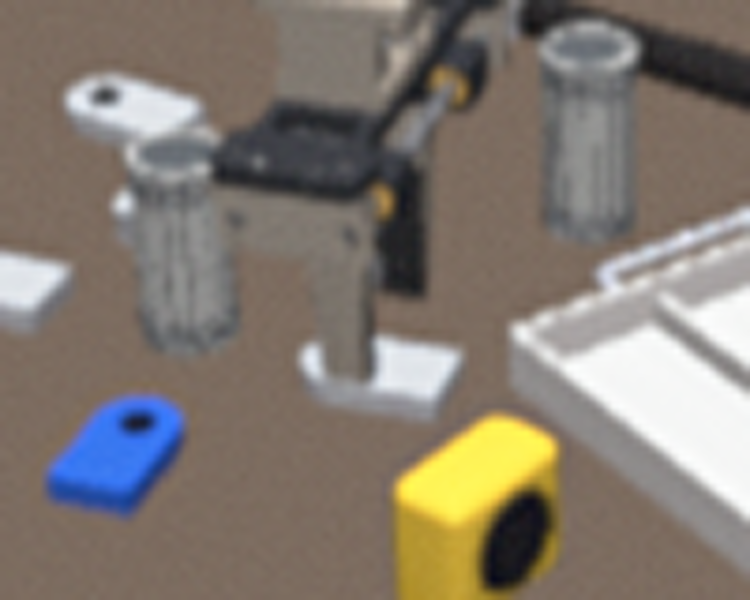

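The side close-up puts the near finger's bottom at crop (350,378), visibly above the lug's front edge (about 405). The real tips are therefore about 2 cm higher than the reported TCP implies. I'll go down in small steps, watching the force.

play_rows(
  plan=[
    {"xyz": [0, 0, 0.002], "turn": 0, "fingers": 0.65},
    {"xyz": [0, 0, 0.004], "turn": 0, "fingers": 0.65},
    {"xyz": [0, 0, 0.006], "turn": 0, "fingers": 0.65},
    {"xyz": [0, 0, 0.008], "turn": 0, "fingers": 0.65},
    {"xyz": [0, 0, 0.01], "turn": 0, "fingers": 0.65},
    {"xyz": [0, 0, 0.012], "turn": 0, "fingers": 0.65},
    {"xyz": [0, 0, 0.012], "turn": 0, "fingers": 0.65},
    {"xyz": [0, 0, 0.012], "turn": 0, "fingers": 0.65},
  ],
)

```text
t: 7.15
tool_pos: [0.4492, 0.1747, 0.0133]
tcp_rot: [-0.0, 0.455, 0.891, -0.0]
force: [-0.0, -0.4, -0.1]
gripper_width: 0.651
finger_force: 0.0
```

```bash
python3 - <<'E'
from h import *
s=shot('side');u0,v0=185,163
cv2.imwrite('pics/z5.png',cv2.resize(s['color'][v0:v0+80,u0:u0+100,::-1],(750,600),interpolation=cv2.INTER_CUBIC))
p,f,t=pose();a=np.radians(f);Y=np.array([np.cos(a),np.sin(a),0])
print(p,env.state()['force'])
for d in(.03,.048):
    for z in (0,.01,.02): print(d,z,((pt2px(s,[*(p-d*Y)[:2],z])-[u0,v0])*7.5).round(0))
E
```

```text
[0.44929865 0.1747301  0.01339559] [ 0.35728359 -0.50171526  0.57734884]
0.03 0 [352. 422.]
0.03 0.01 [351. 402.]
0.03 0.02 [350. 382.]
0.048 0 [337. 446.]
0.048 0.01 [336. 426.]
0.048 0.02 [335. 406.]
```

View pics/z5.png

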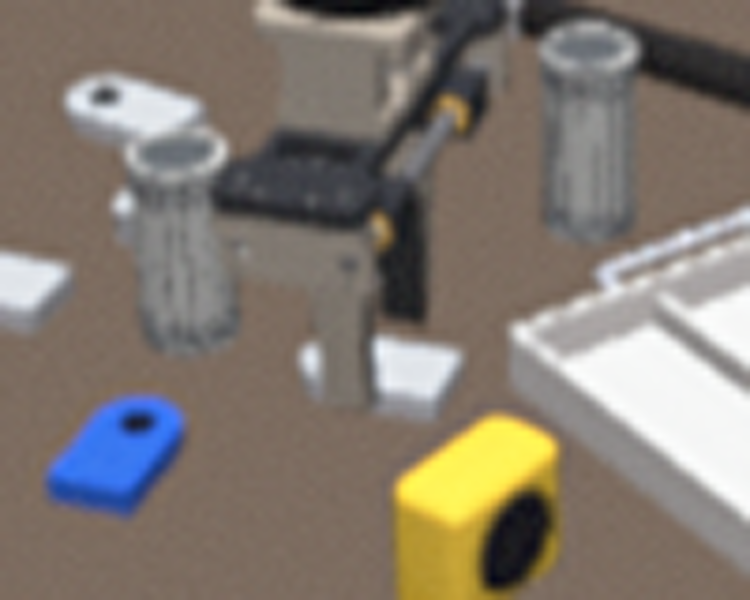

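The force is still about zero with the reported tips at −9 mm, which confirms a reported-height offset. The finger bottom is at crop (350,404), roughly 10–20 mm up, so I'll continue gently.

play_rows(
  plan=[
    {"xyz": [0, 0, 0.001], "turn": 0, "fingers": 0.65},
    {"xyz": [0, 0, 0.002], "turn": 0, "fingers": 0.65},
    {"xyz": [0, 0, 0.003], "turn": 0, "fingers": 0.65},
    {"xyz": [0, 0, 0.004], "turn": 0, "fingers": 0.65},
    {"xyz": [0, 0, 0.005], "turn": 0, "fingers": 0.65},
    {"xyz": [0, 0, 0.006], "turn": 0, "fingers": 0.65},
    {"xyz": [0, 0, 0.006], "turn": 0, "fingers": 0.65},
    {"xyz": [0, 0, 0.006], "turn": 0, "fingers": 0.65},
  ],
)

```text
t: 8.0
tool_pos: [0.4493, 0.1747, 0.0074]
tcp_rot: [0.0, 0.455, 0.891, -0.0]
force: [0.3, -0.3, 0.0]
gripper_width: 0.653
finger_force: 0.0
```

play_rows(
  plan=[
    {"xyz": [0, 0, 0.001], "turn": 0, "fingers": 0.65},
    {"xyz": [0, 0, 0.002], "turn": 0, "fingers": 0.65},
    {"xyz": [0, 0, 0.002], "turn": 0, "fingers": 0.65},
    {"xyz": [0, 0, 0.003], "turn": 0, "fingers": 0.65},
    {"xyz": [0, 0, 0.003], "turn": 0, "fingers": 0.65},
    {"xyz": [0, 0, 0.003], "turn": 0, "fingers": 0.65},
    {"xyz": [0, 0, 0.003], "turn": 0, "fingers": 0.65},
    {"xyz": [0, 0, 0.003], "turn": 0, "fingers": 0.65},
  ],
)

```text
t: 8.8
tool_pos: [0.4493, 0.1747, 0.0044]
tcp_rot: [0.0, 0.455, 0.891, 0.0]
force: [1.5, 0.5, -0.3]
gripper_width: 0.648
finger_force: 0.0
```

play_rows(
  plan=[
    {"xyz": [0, 0, 0.001], "turn": 0, "fingers": 0.65},
    {"xyz": [0, 0, 0.002], "turn": 0, "fingers": 0.65},
    {"xyz": [0, 0, 0.002], "turn": 0, "fingers": 0.65},
    {"xyz": [0, 0, 0.002], "turn": 0, "fingers": 0.3},
    {"xyz": [0, 0, 0.002], "turn": 0, "fingers": 0.3},
    {"xyz": [0, 0, 0.002], "turn": 0, "fingers": 0.3},
    {"xyz": [0, 0, 0.002], "turn": 0, "fingers": 0.3},
    {"xyz": [0, 0, 0.002], "turn": 0, "fingers": 0.3},
  ],
)

```text
t: 9.6
tool_pos: [0.4493, 0.1748, 0.0024]
tcp_rot: [0.0, 0.455, 0.891, 0.0]
force: [0.3, 0.2, 0.5]
gripper_width: 0.387
finger_force: 30.0
```

```bash
python3 - <<'E'
from h import *
s=env.state();print(s['gripper_width'],s['finger_force'],s['force'],pose())
E
```

```text
0.3865228844804592 29.999848008155823 [0.27208591 0.2275471  0.46192645] (array([0.44933103, 0.17476986, 0.00243579]), np.float64(35.92368835911005), np.float64(0.009585101029422853))
```

The grip closed on 35.6 mm at 30 N, so it holds the lug. The bench-level grasp height is reported z ≈ 0.002. Next: lift, carry and place.

play_rows(
  plan=[
    {"xyz": [0, 0, -0.004], "turn": 0, "fingers": 0.3},
    {"xyz": [0, 0, -0.015], "turn": 0, "fingers": 0.3},
    {"xyz": [0, 0, -0.035], "turn": 0, "fingers": 0.3},
    {"xyz": [0, 0, -0.06], "turn": 0, "fingers": 0.3},
    {"xyz": [0, 0, -0.085], "turn": 0, "fingers": 0.3},
    {"xyz": [0, 0, -0.11], "turn": 0, "fingers": 0.3},
    {"xyz": [0, 0, -0.12], "turn": 0, "fingers": 0.3},
    {"xyz": [0, 0, -0.12], "turn": 0, "fingers": 0.3},
  ],
)

```text
t: 10.4
tool_pos: [0.4501, 0.1752, 0.1239]
tcp_rot: [0.001, 0.455, 0.891, 0.001]
force: [0.0, -0.6, -2.1]
gripper_width: 0.386
finger_force: 30.0
```

```bash
python3 - <<'E'
from h import *
s=env.state();print(s['gripper_width'],s['finger_force'],s['force'])
t=tray(.036,-.078)
chain([(*t,.122,-1.5),(*t,.009,None)])
E
```

```text
0.385528816592043 29.99937504529953 [ 0.03795989 -0.59969549 -2.10496153]
at [0.4501 0.1752 0.1239] 35.9 tilt 0.2
-> (np.float64(0.623), np.float64(-0.068), 0.122) [-0.299, -0.003, 0.002] turn 37.0
-> (np.float64(0.623), np.float64(-0.068), 0.009) [0.0, -0.0, 0.113] turn 0
```

play_rows(
  plan=[
    {"xyz": [-0.02, 0, 0], "turn": 4, "fingers": 0.3},
    {"xyz": [-0.06, 0, 0], "turn": 12, "fingers": 0.3},
    {"xyz": [-0.11, -0.001, 0], "turn": 20, "fingers": 0.3},
    {"xyz": [-0.16, -0.002, 0], "turn": 28, "fingers": 0.3},
    {"xyz": [-0.21, -0.002, 0], "turn": 33, "fingers": 0.3},
    {"xyz": [-0.255, -0.003, 0], "turn": 37, "fingers": 0.3},
    {"xyz": [-0.285, -0.003, 0], "turn": 37, "fingers": 0.3},
    {"xyz": [-0.299, -0.003, 0], "turn": 37, "fingers": 0.3},
  ],
)

```text
t: 11.2
tool_pos: [0.6224, -0.0743, 0.1206]
tcp_rot: [0.0, 0.716, 0.698, -0.002]
force: [-0.1, -1.0, -2.0]
gripper_width: 0.383
finger_force: 30.0
```

play_rows(
  plan=[
    {"xyz": [0, 0, 0.02], "turn": 0, "fingers": 0.3},
    {"xyz": [0, 0, 0.045], "turn": 0, "fingers": 0.3},
    {"xyz": [0, 0, 0.07], "turn": 0, "fingers": 0.3},
    {"xyz": [0, 0, 0.09], "turn": 0, "fingers": 0.3},
    {"xyz": [0, 0, 0.1], "turn": 0, "fingers": 0.3},
    {"xyz": [0, 0, 0.105], "turn": 0, "fingers": 0.3},
    {"xyz": [0, 0, 0.107], "turn": 0, "fingers": 0.3},
    {"xyz": [0, 0, 0.107], "turn": 0, "fingers": 0.3},
  ],
)

```text
t: 12.0
tool_pos: [0.6226, -0.0691, 0.0158]
tcp_rot: [0.0, 0.714, 0.7, 0.0]
force: [0.2, 0.3, -1.9]
gripper_width: 0.386
finger_force: 30.0
```

```bash
python3 - <<'E'
from h import *
s=env.state();print(s['gripper_width'],s['finger_force'],s['force'],pose())
t=tray(.036,-.078);chain([(*t,.007,-1.5)])
E
```

```text
0.38553474974571406 29.99931424856186 [ 0.24235193  0.2902301  -1.94275397] (array([ 0.62262075, -0.06913515,  0.01583644]), np.float64(-1.0788917791696853), np.float64(0.04182583202929323))
at [ 0.6226 -0.0691  0.0158] -1.1 tilt 0.04
-> (np.float64(0.623), np.float64(-0.068), 0.007) [0.001, 0.0, 0.009] turn 0.0
```

play_rows(
  plan=[
    {"xyz": [0.001, 0, 0.004], "turn": 0, "fingers": 0.3},
    {"xyz": [0.001, 0, 0.007], "turn": 0, "fingers": 0.3},
    {"xyz": [0.001, 0, 0.009], "turn": 0, "fingers": 0.3},
    {"xyz": [0.001, 0, 0.009], "turn": 0, "fingers": 0.3},
    {"xyz": [0.001, 0, 0.009], "turn": 0, "fingers": 0.5},
    {"xyz": [0.001, 0, 0.009], "turn": 0, "fingers": 0.5},
    {"xyz": [0.001, 0, 0.009], "turn": 0, "fingers": 0.5},
    {"xyz": [0.001, 0, 0.009], "turn": 0, "fingers": 0.5},
  ],
)

```text
t: 12.8
tool_pos: [0.6224, -0.0682, 0.0065]
tcp_rot: [0.0, 0.714, 0.7, 0.0]
force: [0.6, 0.5, -0.1]
gripper_width: 0.498
finger_force: 0.0
```

play_rows(
  plan=[
    {"xyz": [0, 0, -0.01], "turn": 0, "fingers": 0.5},
    {"xyz": [0, 0, -0.03], "turn": 0, "fingers": 0.5},
    {"xyz": [0, 0, -0.06], "turn": 0, "fingers": 0.5},
    {"xyz": [0, 0, -0.09], "turn": 0, "fingers": 0.5},
    {"xyz": [0, 0, -0.115], "turn": 0, "fingers": 0.5},
    {"xyz": [-0.03, 0, -0.115], "turn": 0, "fingers": 0.5},
    {"xyz": [-0.07, 0, -0.115], "turn": 0, "fingers": 0.5},
    {"xyz": [-0.1, 0, -0.115], "turn": 0, "fingers": 0.5},
  ],
)

```text
t: 13.6
tool_pos: [0.6204, -0.1704, 0.1229]
tcp_rot: [0.001, 0.714, 0.7, 0.0]
force: [0.3, -0.2, -0.1]
gripper_width: 0.495
finger_force: 0.0
```

```bash
python3 - <<'E'
from h import *
c=shot('top');s=shot('side')
L,N=parts(c);print(*L,*N,sep='\n')
a=np.hstack([cv2.resize(c['color'][120:300,110:380,::-1],(420,280)),cv2.resize(s['color'][120:280,220:380,::-1],(280,280))])
cv2.imwrite('pics/z6.png',a)
t=tray(.036,0.0)
chain([(.3554,.3373,.122,31.2),(.3554,.3373,.001,None),(.3554,.3373,.122,None),(*t,.122,-1.5),(*t,.005,None)])
E
```

```text
(array([0.3554, 0.3375]), np.float64(121.5), array([0.037, 0.064]))
(array([0.4838, 0.4303]), np.float64(109.5), array([0.037, 0.064]))
(array([0.5796, 0.1331]), np.float64(179.2), array([0.056, 0.167]))
(array([0.4105, 0.2613]), 244, 0.043)
(array([0.5457, 0.3388]), 228, 0.042)
(array([0.6019, 0.2282]), 222, 0.041)
at [ 0.6194 -0.1747  0.1228] -1.5 tilt 0.22
-> (0.355, 0.337, 0.122) [0.505, -0.278, 0.001] turn -33.0
-> (0.355, 0.337, 0.001) [-0.0, 0.0, 0.121] turn 0
-> (0.355, 0.337, 0.122) [-0.0, 0.0, -0.121] turn 0
-> (np.float64(0.625), np.float64(0.01), 0.122) [-0.421, 0.059, -0.0] turn 33.0
-> (np.float64(0.625), np.float64(0.01), 0.005) [0.0, -0.0, 0.117] turn 0
```

View pics/z6.png

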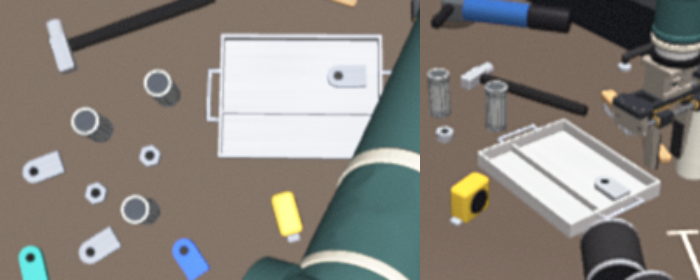

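The picture shows lug2 flat in the wide bay at top crop (347,76). Lug1 is next.

play_rows(
  plan=[
    {"xyz": [0.02, -0.01, 0], "turn": 0, "fingers": 0.65},
    {"xyz": [0.05, -0.03, 0], "turn": 0, "fingers": 0.65},
    {"xyz": [0.09, -0.05, 0], "turn": 0, "fingers": 0.65},
    {"xyz": [0.13, -0.07, 0], "turn": 0, "fingers": 0.65},
    {"xyz": [0.17, -0.09, 0], "turn": 0, "fingers": 0.65},
    {"xyz": [0.21, -0.115, 0], "turn": 0, "fingers": 0.65},
    {"xyz": [0.25, -0.14, 0], "turn": 0, "fingers": 0.65},
    {"xyz": [0.28, -0.155, 0], "turn": 0, "fingers": 0.65},
  ],
)

```text
t: 14.5
tool_pos: [0.4683, 0.1181, 0.1218]
tcp_rot: [-0.001, 0.713, 0.702, 0.0]
force: [0.6, 0.6, -0.0]
gripper_width: 0.649
finger_force: 0.0
```

play_rows(
  plan=[
    {"xyz": [0.03, -0.017, 0], "turn": -6, "fingers": 0.65},
    {"xyz": [0.07, -0.037, 0], "turn": -13, "fingers": 0.65},
    {"xyz": [0.11, -0.06, 0], "turn": -20, "fingers": 0.65},
    {"xyz": [0.15, -0.083, 0], "turn": -27, "fingers": 0.65},
    {"xyz": [0.185, -0.103, 0], "turn": -33, "fingers": 0.65},
    {"xyz": [0.21, -0.116, 0], "turn": -33, "fingers": 0.65},
    {"xyz": [0.225, -0.123, 0], "turn": -33, "fingers": 0.65},
    {"xyz": [0.225, -0.123, 0], "turn": -33, "fingers": 0.65},
  ],
)

```text
t: 15.3
tool_pos: [0.3501, 0.3448, 0.1219]
tcp_rot: [-0.0, 0.483, 0.876, 0.001]
force: [0.0, 0.0, 0.4]
gripper_width: 0.649
finger_force: 0.0
```

```bash
python3 - <<'E'
from h import *
t=tray(.036,0.0)
chain([(.3554,.3373,.002,31.2),(.3554,.3373,.122,None),(*t,.122,-1.5),(*t,.006,None)])
E
```

```text
at [0.3501 0.3448 0.1219] 32.2 tilt 0.09
-> (0.355, 0.337, 0.002) [-0.009, 0.0, 0.12] turn 1.0
-> (0.355, 0.337, 0.122) [-0.0, 0.0, -0.12] turn 0
-> (np.float64(0.625), np.float64(0.01), 0.122) [-0.42, 0.061, -0.0] turn 33.0
-> (np.float64(0.625), np.float64(0.01), 0.006) [-0.0, 0.0, 0.116] turn 0
```

play_rows(
  plan=[
    {"xyz": [-0.009, 0, 0], "turn": 1, "fingers": 0.65},
    {"xyz": [-0.009, 0, 0.03], "turn": 1, "fingers": 0.65},
    {"xyz": [-0.009, 0, 0.06], "turn": 1, "fingers": 0.65},
    {"xyz": [-0.009, 0, 0.085], "turn": 1, "fingers": 0.65},
    {"xyz": [-0.009, 0, 0.1], "turn": 1, "fingers": 0.65},
    {"xyz": [-0.009, 0, 0.11], "turn": 1, "fingers": 0.65},
    {"xyz": [-0.009, 0, 0.117], "turn": 1, "fingers": 0.65},
    {"xyz": [-0.009, 0, 0.12], "turn": 1, "fingers": 0.65},
  ],
)

```text
t: 16.1
tool_pos: [0.3573, 0.3336, 0.0013]
tcp_rot: [0.0, 0.494, 0.87, -0.0]
force: [-0.4, 0.5, -0.5]
gripper_width: 0.648
finger_force: 0.0
```

play_rows(
  plan=[
    {"xyz": [0, 0, 0], "turn": 0, "fingers": 0.65},
    {"xyz": [0, 0, 0], "turn": 0, "fingers": 0.3},
    {"xyz": [0, 0, 0], "turn": 0, "fingers": 0.3},
    {"xyz": [0, 0, 0], "turn": 0, "fingers": 0.3},
    {"xyz": [0, 0, 0], "turn": 0, "fingers": 0.3},
    {"xyz": [0, 0, 0], "turn": 0, "fingers": 0.3},
    {"xyz": [0, 0, 0], "turn": 0, "fingers": 0.3},
    {"xyz": [0, 0, 0], "turn": 0, "fingers": 0.3},
  ],
)

```text
t: 16.9
tool_pos: [0.3568, 0.3346, 0.0018]
tcp_rot: [-0.0, 0.493, 0.87, 0.0]
force: [-0.9, -0.3, 6.4]
gripper_width: 0.385
finger_force: 30.0
```

play_rows(
  plan=[
    {"xyz": [0, 0, -0.004], "turn": 0, "fingers": 0.3},
    {"xyz": [0, 0, -0.015], "turn": 0, "fingers": 0.3},
    {"xyz": [0, 0, -0.035], "turn": 0, "fingers": 0.3},
    {"xyz": [0, 0, -0.06], "turn": 0, "fingers": 0.3},
    {"xyz": [0, 0, -0.085], "turn": 0, "fingers": 0.3},
    {"xyz": [0, 0, -0.11], "turn": 0, "fingers": 0.3},
    {"xyz": [0, 0, -0.12], "turn": 0, "fingers": 0.3},
    {"xyz": [0, 0, -0.12], "turn": 0, "fingers": 0.3},
  ],
)

```text
t: 17.7
tool_pos: [0.3573, 0.3351, 0.1228]
tcp_rot: [0.0, 0.493, 0.87, 0.002]
force: [0.2, -0.2, -2.4]
gripper_width: 0.39
finger_force: 30.0
```

play_rows(
  plan=[
    {"xyz": [-0.01, 0.001, 0], "turn": 0, "fingers": 0.3},
    {"xyz": [-0.03, 0.004, 0], "turn": 0, "fingers": 0.3},
    {"xyz": [-0.06, 0.009, 0], "turn": 0, "fingers": 0.3},
    {"xyz": [-0.1, 0.015, 0], "turn": 0, "fingers": 0.3},
    {"xyz": [-0.14, 0.02, 0], "turn": 0, "fingers": 0.3},
    {"xyz": [-0.18, 0.026, 0], "turn": 0, "fingers": 0.3},
    {"xyz": [-0.21, 0.03, 0], "turn": 0, "fingers": 0.3},
    {"xyz": [-0.21, 0.03, 0], "turn": 0, "fingers": 0.3},
  ],
)

```text
t: 18.5
tool_pos: [0.4925, 0.1637, 0.12]
tcp_rot: [0.001, 0.497, 0.868, -0.002]
force: [0.2, -0.5, -2.9]
gripper_width: 0.386
finger_force: 30.0
```

play_rows(
  plan=[
    {"xyz": [-0.02, 0.003, 0], "turn": 5, "fingers": 0.3},
    {"xyz": [-0.05, 0.007, 0], "turn": 12, "fingers": 0.3},
    {"xyz": [-0.09, 0.013, 0], "turn": 20, "fingers": 0.3},
    {"xyz": [-0.13, 0.019, 0], "turn": 27, "fingers": 0.3},
    {"xyz": [-0.17, 0.025, 0], "turn": 33, "fingers": 0.3},
    {"xyz": [-0.2, 0.029, 0], "turn": 33, "fingers": 0.3},
    {"xyz": [-0.21, 0.031, 0], "turn": 33, "fingers": 0.3},
    {"xyz": [-0.21, 0.031, 0], "turn": 33, "fingers": 0.3},
  ],
)

```text
t: 19.3
tool_pos: [0.6243, 0.0039, 0.1199]
tcp_rot: [-0.0, 0.721, 0.693, -0.001]
force: [-0.2, -0.1, -1.6]
gripper_width: 0.39
finger_force: 30.0
```

```bash
python3 - <<'E'
from h import *
t=tray(.036,0.004)
chain([(*t,.006,-1.5)])
E
```

```text
at [0.6243 0.0039 0.1199] -2.2 tilt 0.15
-> (np.float64(0.625), np.float64(0.014), 0.006) [0.01, 0.0, 0.114] turn -1.0
```

play_rows(
  plan=[
    {"xyz": [0.01, 0, 0.01], "turn": -1, "fingers": 0.3},
    {"xyz": [0.01, 0, 0.035], "turn": -1, "fingers": 0.3},
    {"xyz": [0.01, 0, 0.06], "turn": -1, "fingers": 0.3},
    {"xyz": [0.01, 0, 0.085], "turn": -1, "fingers": 0.3},
    {"xyz": [0.01, 0, 0.1], "turn": -1, "fingers": 0.3},
    {"xyz": [0.01, 0, 0.107], "turn": -1, "fingers": 0.3},
    {"xyz": [0.01, 0, 0.111], "turn": -1, "fingers": 0.3},
    {"xyz": [0.01, 0, 0.113], "turn": -1, "fingers": 0.3},
  ],
)

```text
t: 20.1
tool_pos: [0.6256, 0.0159, 0.0088]
tcp_rot: [0.0, 0.714, 0.701, 0.0]
force: [-0.1, 0.2, -3.3]
gripper_width: 0.387
finger_force: 30.0
```

play_rows(
  plan=[
    {"xyz": [0, 0, 0.001], "turn": 0, "fingers": 0.3},
    {"xyz": [0, 0, 0.001], "turn": 0, "fingers": 0.5},
    {"xyz": [0, 0, 0.001], "turn": 0, "fingers": 0.5},
    {"xyz": [0, 0, 0.001], "turn": 0, "fingers": 0.5},
    {"xyz": [0, 0, 0.001], "turn": 0, "fingers": 0.5},
    {"xyz": [0, 0, -0.01], "turn": 0, "fingers": 0.5},
    {"xyz": [0, 0, -0.03], "turn": 0, "fingers": 0.5},
    {"xyz": [0, 0, -0.06], "turn": 0, "fingers": 0.5},
  ],
)

```text
t: 20.9
tool_pos: [0.6242, 0.0153, 0.0685]
tcp_rot: [-0.001, 0.714, 0.7, -0.001]
force: [1.0, -0.2, 0.7]
gripper_width: 0.495
finger_force: 0.0
```

play_rows(
  plan=[
    {"xyz": [0, 0, -0.04], "turn": 0, "fingers": 0.65},
    {"xyz": [0, 0, -0.06], "turn": 0, "fingers": 0.65},
    {"xyz": [-0.04, 0, -0.06], "turn": 0, "fingers": 0.65},
    {"xyz": [-0.08, 0, -0.06], "turn": 0, "fingers": 0.65},
    {"xyz": [-0.12, 0, -0.06], "turn": 0, "fingers": 0.65},
    {"xyz": [-0.15, 0, -0.06], "turn": 0, "fingers": 0.65},
    {"xyz": [-0.15, 0, -0.06], "turn": 0, "fingers": 0.65},
    {"xyz": [-0.15, 0, -0.06], "turn": 0, "fingers": 0.65},
  ],
)

```text
t: 21.7
tool_pos: [0.6224, -0.1351, 0.1291]
tcp_rot: [0.0, 0.714, 0.7, 0.0]
force: [-0.1, 1.3, -0.1]
gripper_width: 0.649
finger_force: 0.0
```

```bash
cat >> h.py <<'E'
def intray(c):
    hsv=cv2.cvtColor(c['color'],cv2.COLOR_RGB2HSV);m=(hsv[:,:,2]<232)
    for k in comps(m,200,(256,147,349,190)):
        if cv2.contourArea(k)<700: print('in tray',(px2pt(c,*cv2.minAreaRect(k)[0],.016)[:2]-TR).round(3),cv2.contourArea(k))
E
python3 - <<'E'
from h import *
c=shot('top');L,N=parts(c);print(*L,*N,sep='\n');intray(c)
chain([(.4837,.4302,.125,19.5)])
E
```

```text
(array([0.4838, 0.4303]), np.float64(109.5), array([0.037, 0.064]))
(array([0.5796, 0.1331]), np.float64(179.2), array([0.056, 0.167]))
(array([0.4106, 0.2612]), 246, 0.043)
(array([0.5456, 0.3386]), 231, 0.042)
(array([0.602 , 0.2282]), 228, 0.041)
in tray [ 0.034 -0.081] 410.0
at [ 0.6226 -0.1336  0.1288] -1.0 tilt 0.06
-> (0.484, 0.43, 0.125) [0.561, -0.149, 0.004] turn -21.0
```

play_rows(
  plan=[
    {"xyz": [0.02, -0.005, 0], "turn": 0, "fingers": 0.65},
    {"xyz": [0.06, -0.016, 0], "turn": 0, "fingers": 0.65},
    {"xyz": [0.1, -0.027, 0], "turn": 0, "fingers": 0.65},
    {"xyz": [0.145, -0.038, 0], "turn": 0, "fingers": 0.65},
    {"xyz": [0.19, -0.05, 0], "turn": 0, "fingers": 0.65},
    {"xyz": [0.235, -0.062, 0], "turn": 0, "fingers": 0.65},
    {"xyz": [0.28, -0.074, 0], "turn": 0, "fingers": 0.65},
    {"xyz": [0.32, -0.085, 0], "turn": 0, "fingers": 0.65},
  ],
)

```text
t: 22.55
tool_pos: [0.5417, 0.1918, 0.1287]
tcp_rot: [-0.001, 0.712, 0.702, 0.0]
force: [0.3, 1.2, -1.0]
gripper_width: 0.651
finger_force: 0.0
```

play_rows(
  plan=[
    {"xyz": [0.04, -0.01, 0], "turn": -4, "fingers": 0.65},
    {"xyz": [0.08, -0.02, 0], "turn": -10, "fingers": 0.65},
    {"xyz": [0.12, -0.032, 0], "turn": -16, "fingers": 0.65},
    {"xyz": [0.16, -0.043, 0], "turn": -21, "fingers": 0.65},
    {"xyz": [0.2, -0.053, 0], "turn": -21, "fingers": 0.65},
    {"xyz": [0.225, -0.06, 0], "turn": -21, "fingers": 0.65},
    {"xyz": [0.241, -0.064, 0.003], "turn": -21, "fingers": 0.65},
    {"xyz": [0.241, -0.064, 0.003], "turn": -21, "fingers": 0.65},
  ],
)

```text
t: 23.35
tool_pos: [0.4814, 0.4324, 0.1247]
tcp_rot: [-0.001, 0.572, 0.82, -0.0]
force: [-0.9, 0.6, -0.7]
gripper_width: 0.653
finger_force: 0.0
```

```bash
python3 - <<'E'
from h import *
c=shot('top');intray(c)
t=tray(.036,.084)
chain([(.4837,.4302,.003,19.5),(.4837,.4302,.123,None),(*t,.123,-1.5),(*t,.007,None)])
hsv=cv2.cvtColor(c['color'],cv2.COLOR_RGB2HSV)
print(hsv[165,256:349,2])
E
```

```text
in tray [ 0.03  -0.077] 254.5
in tray [0.032 0.008] 209.0
at [0.4828 0.4298 0.1249] 20.1 tilt 0.07
-> (0.484, 0.43, 0.003) [0.0, 0.001, 0.122] turn 1.0
-> (0.484, 0.43, 0.123) [0.0, -0.0, -0.12] turn 0
-> (np.float64(0.627), np.float64(0.094), 0.123) [-0.365, 0.026, -0.0] turn 21.0
-> (np.float64(0.627), np.float64(0.094), 0.007) [-0.0, -0.0, 0.116] turn 0
[247 246 246 246 246 246 246 245 246 247 245 246 246 245 246 245 245 244
 245 245 245 244 244 245 244 244 244 244 244 243 241 234 230 230 228 199
 160 147 166 196 225 229 230 229 229 230 229 230 229 230 228 229 228 228
 230 237 244 246 245 246 246 247 246 246 244 237 231 229 227 214 198 193
 200 219 228 230 230 230 229 229 229 229 230 228 229 229 229 229 229 238
 246 246 247]
```

play_rows(
  plan=[
    {"xyz": [0, 0.001, 0.02], "turn": 1, "fingers": 0.65},
    {"xyz": [0, 0.001, 0.05], "turn": 1, "fingers": 0.65},
    {"xyz": [0, 0.001, 0.08], "turn": 1, "fingers": 0.65},
    {"xyz": [0, 0.001, 0.1], "turn": 1, "fingers": 0.65},
    {"xyz": [0, 0.001, 0.112], "turn": 1, "fingers": 0.65},
    {"xyz": [0, 0.001, 0.119], "turn": 1, "fingers": 0.65},
    {"xyz": [0, 0.001, 0.122], "turn": 1, "fingers": 0.65},
    {"xyz": [0, 0.001, 0.122], "turn": 1, "fingers": 0.65},
  ],
)

```text
t: 24.2
tool_pos: [0.4855, 0.4293, 0.0039]
tcp_rot: [0.0, 0.581, 0.814, 0.0]
force: [-1.1, 1.3, 0.2]
gripper_width: 0.648
finger_force: 0.0
```

play_rows(
  plan=[
    {"xyz": [0, 0, 0], "turn": 0, "fingers": 0.65},
    {"xyz": [0, 0, 0], "turn": 0, "fingers": 0.3},
    {"xyz": [0, 0, 0], "turn": 0, "fingers": 0.3},
    {"xyz": [0, 0, 0], "turn": 0, "fingers": 0.3},
    {"xyz": [0, 0, 0], "turn": 0, "fingers": 0.3},
    {"xyz": [0, 0, 0], "turn": 0, "fingers": 0.3},
    {"xyz": [0, 0, 0], "turn": 0, "fingers": 0.3},
    {"xyz": [0, 0, 0], "turn": 0, "fingers": 0.3},
  ],
)

```text
t: 25.0
tool_pos: [0.4847, 0.4296, 0.0037]
tcp_rot: [-0.0, 0.581, 0.814, -0.0]
force: [-3.1, -0.4, 5.0]
gripper_width: 0.383
finger_force: 30.0
```

play_rows(
  plan=[
    {"xyz": [0, 0, -0.004], "turn": 0, "fingers": 0.3},
    {"xyz": [0, 0, -0.015], "turn": 0, "fingers": 0.3},
    {"xyz": [0, 0, -0.035], "turn": 0, "fingers": 0.3},
    {"xyz": [0, 0, -0.06], "turn": 0, "fingers": 0.3},
    {"xyz": [0, 0, -0.085], "turn": 0, "fingers": 0.3},
    {"xyz": [0, 0, -0.11], "turn": 0, "fingers": 0.3},
    {"xyz": [0, 0, -0.12], "turn": 0, "fingers": 0.3},
    {"xyz": [0, 0, -0.12], "turn": 0, "fingers": 0.3},
  ],
)

```text
t: 25.8
tool_pos: [0.4859, 0.4301, 0.1252]
tcp_rot: [0.0, 0.581, 0.814, 0.002]
force: [0.3, -0.3, -1.3]
gripper_width: 0.385
finger_force: 30.0
```

play_rows(
  plan=[
    {"xyz": [-0.02, 0.001, 0], "turn": 3, "fingers": 0.3},
    {"xyz": [-0.06, 0.004, 0], "turn": 8, "fingers": 0.3},
    {"xyz": [-0.11, 0.008, 0], "turn": 14, "fingers": 0.3},
    {"xyz": [-0.16, 0.012, 0], "turn": 20, "fingers": 0.3},
    {"xyz": [-0.21, 0.016, 0], "turn": 21, "fingers": 0.3},
    {"xyz": [-0.26, 0.019, 0], "turn": 21, "fingers": 0.3},
    {"xyz": [-0.3, 0.022, 0], "turn": 21, "fingers": 0.3},
    {"xyz": [-0.33, 0.024, 0], "turn": 21, "fingers": 0.3},
  ],
)

```text
t: 26.6
tool_pos: [0.6145, 0.1188, 0.1218]
tcp_rot: [0.0, 0.722, 0.692, -0.002]
force: [0.1, 0.2, -1.9]
gripper_width: 0.388
finger_force: 30.0
```

play_rows(
  plan=[
    {"xyz": [-0.02, 0, 0], "turn": 0, "fingers": 0.3},
    {"xyz": [-0.03, 0, 0], "turn": 0, "fingers": 0.3},
    {"xyz": [-0.03, 0, 0], "turn": 0, "fingers": 0.3},
    {"xyz": [-0.03, 0, 0], "turn": 0, "fingers": 0.3},
    {"xyz": [-0.03, 0, 0.02], "turn": 0, "fingers": 0.3},
    {"xyz": [-0.03, 0, 0.04], "turn": 0, "fingers": 0.3},
    {"xyz": [-0.03, 0, 0.05], "turn": 0, "fingers": 0.3},
    {"xyz": [-0.03, 0, 0.05], "turn": 0, "fingers": 0.3},
  ],
)

```text
t: 27.4
tool_pos: [0.6122, 0.0964, 0.0718]
tcp_rot: [-0.001, 0.719, 0.695, -0.001]
force: [0.1, -0.6, -0.9]
gripper_width: 0.386
finger_force: 30.0
```

```bash
python3 - <<'E'
from h import *
t=tray(.036,.084)
chain([(*t,.008,-1.5)])
E
```

```text
at [0.6122 0.0964 0.0718] -2.0 tilt 0.18
-> (np.float64(0.627), np.float64(0.094), 0.008) [-0.002, 0.015, 0.064] turn -0.0
```

play_rows(
  plan=[
    {"xyz": [0, 0.005, 0], "turn": 0, "fingers": 0.3},
    {"xyz": [0, 0.015, 0], "turn": 0, "fingers": 0.3},
    {"xyz": [0, 0.015, 0.02], "turn": 0, "fingers": 0.3},
    {"xyz": [0, 0.015, 0.04], "turn": 0, "fingers": 0.3},
    {"xyz": [0, 0.015, 0.052], "turn": 0, "fingers": 0.3},
    {"xyz": [0, 0.015, 0.059], "turn": 0, "fingers": 0.3},
    {"xyz": [0, 0.015, 0.063], "turn": 0, "fingers": 0.3},
    {"xyz": [0, 0.015, 0.064], "turn": 0, "fingers": 0.3},
  ],
)

```text
t: 28.2
tool_pos: [0.6289, 0.0945, 0.0095]
tcp_rot: [0.0, 0.72, 0.694, 0.0]
force: [0.0, 0.3, -1.5]
gripper_width: 0.387
finger_force: 30.0
```

play_rows(
  plan=[
    {"xyz": [0, 0, 0], "turn": 0, "fingers": 0.3},
    {"xyz": [0, 0, 0], "turn": 0, "fingers": 0.5},
    {"xyz": [0, 0, 0], "turn": 0, "fingers": 0.5},
    {"xyz": [0, 0, 0], "turn": 0, "fingers": 0.5},
    {"xyz": [0, 0, 0], "turn": 0, "fingers": 0.5},
    {"xyz": [0, 0, -0.01], "turn": 0, "fingers": 0.5},
    {"xyz": [0, 0, -0.03], "turn": 0, "fingers": 0.5},
    {"xyz": [0, 0, -0.06], "turn": 0, "fingers": 0.5},
  ],
)

```text
t: 29.0
tool_pos: [0.6274, 0.0943, 0.0693]
tcp_rot: [-0.001, 0.72, 0.694, -0.001]
force: [0.7, -0.3, -0.2]
gripper_width: 0.5
finger_force: 0.0
```

play_rows(
  plan=[
    {"xyz": [0, 0, -0.04], "turn": 0, "fingers": 0.5},
    {"xyz": [0, 0, -0.07], "turn": 0, "fingers": 0.75},
    {"xyz": [0, 0, -0.08], "turn": 0, "fingers": 0.75},
    {"xyz": [0, 0, -0.08], "turn": 0, "fingers": 0.75},
    {"xyz": [-0.03, 0, -0.08], "turn": 0, "fingers": 0.75},
    {"xyz": [-0.07, 0, -0.08], "turn": 0, "fingers": 0.75},
    {"xyz": [-0.1, 0, -0.08], "turn": 0, "fingers": 0.75},
    {"xyz": [-0.1, 0, -0.08], "turn": 0, "fingers": 0.75},
  ],
)

```text
t: 29.8
tool_pos: [0.6233, -0.0117, 0.1479]
tcp_rot: [0.0, 0.723, 0.691, -0.002]
force: [0.5, -0.4, -0.7]
gripper_width: 0.753
finger_force: 0.0
```

```bash
python3 - <<'E'
from h import *
c=shot('top');intray(c);L,N=parts(c);print(*L,*N,sep='\n')
chain([(.602,.2282,.15,20)])
E
```

```text
(array([0.4106, 0.1491]), np.float64(113.9), array([0.034, 0.099]))
(array([0.5821, 0.1331]), np.float64(179.2), array([0.056, 0.162]))
(array([0.4107, 0.2614]), 254, 0.044)
(array([0.5456, 0.3388]), 236, 0.043)
(array([0.6021, 0.2283]), 232, 0.042)
at [ 0.6237 -0.0082  0.1478] -2.3 tilt 0.17
-> (0.602, 0.228, 0.15) [0.235, -0.031, -0.002] turn -22.0
```

All three lugs are placed. Now nipple3, at (0.602, 0.228), going to tray y −0.075.

play_rows(
  plan=[
    {"xyz": [0.03, -0.004, 0], "turn": -4, "fingers": 0.75},
    {"xyz": [0.07, -0.009, 0], "turn": -9, "fingers": 0.75},
    {"xyz": [0.11, -0.014, 0], "turn": -14, "fingers": 0.75},
    {"xyz": [0.15, -0.02, 0], "turn": -19, "fingers": 0.75},
    {"xyz": [0.19, -0.025, 0], "turn": -22, "fingers": 0.75},
    {"xyz": [0.22, -0.029, 0], "turn": -22, "fingers": 0.75},
    {"xyz": [0.237, -0.031, 0], "turn": -22, "fingers": 0.75},
    {"xyz": [0.237, -0.031, 0], "turn": -22, "fingers": 0.75},
  ],
)

```text
t: 30.65
tool_pos: [0.6009, 0.2366, 0.1481]
tcp_rot: [-0.001, 0.572, 0.82, -0.0]
force: [0.6, -1.0, 0.1]
gripper_width: 0.751
finger_force: 0.0
```

```bash
python3 - <<'E'
from h import *
c=shot('top');intray(c)
chain([(.602,.2282,.05,None)])
E
```

```text
at [0.6017 0.2335 0.1484] 20.1 tilt 0.09
-> (0.602, 0.228, 0.05) [-0.005, -0.002, 0.098] turn 0
```

```bash
python3 - <<'E'
from h import *
c=shot('side');cc=shot('top');im=cc['color']
cv2.imwrite('pics/z7.png',np.hstack([cv2.resize(im[120:300,110:380,::-1],(420,280)),cv2.resize(c['color'][120:280,200:360,::-1],(280,280))]))
E
```

```text
(no output)
```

View pics/z7.png

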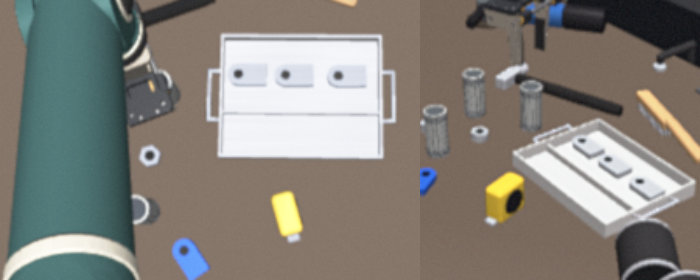

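All three lugs lie flat in the wide bay, at top crop (248,75), (295,76) and (347,76). Next I'll descend on nipple3.

play_rows(
  plan=[
    {"xyz": [-0.005, -0.002, 0], "turn": 0, "fingers": 0.75},
    {"xyz": [-0.005, -0.002, 0.015], "turn": 0, "fingers": 0.75},
    {"xyz": [-0.005, -0.002, 0.035], "turn": 0, "fingers": 0.75},
    {"xyz": [-0.005, -0.002, 0.055], "turn": 0, "fingers": 0.75},
    {"xyz": [-0.005, -0.002, 0.075], "turn": 0, "fingers": 0.75},
    {"xyz": [-0.005, -0.002, 0.09], "turn": 0, "fingers": 0.75},
    {"xyz": [-0.005, -0.002, 0.098], "turn": 0, "fingers": 0.75},
    {"xyz": [-0.005, -0.002, 0.098], "turn": 0, "fingers": 0.75},
  ],
)

```text
t: 31.6
tool_pos: [0.6017, 0.2264, 0.05]
tcp_rot: [-0.001, 0.574, 0.819, -0.001]
force: [-0.4, -0.2, 0.0]
gripper_width: 0.751
finger_force: 0.0
```

play_rows(
  plan=[
    {"xyz": [0, 0, 0], "turn": 0, "fingers": 0.4},
    {"xyz": [0, 0, 0], "turn": 0, "fingers": 0.4},
    {"xyz": [0, 0, 0], "turn": 0, "fingers": 0.4},
    {"xyz": [0, 0, 0], "turn": 0, "fingers": 0.4},
    {"xyz": [0, 0, 0], "turn": 0, "fingers": 0.4},
    {"xyz": [0, 0, 0], "turn": 0, "fingers": 0.4},
    {"xyz": [0, 0, 0], "turn": 0, "fingers": 0.4},
    {"xyz": [0, 0, 0], "turn": 0, "fingers": 0.4},
  ],
)

```text
t: 32.4
tool_pos: [0.6026, 0.2274, 0.0521]
tcp_rot: [0.0, 0.574, 0.819, 0.0]
force: [-2.3, -1.0, 6.1]
gripper_width: 0.45
finger_force: 30.0
```

play_rows(
  plan=[
    {"xyz": [0, 0, -0.005], "turn": 0, "fingers": 0.4},
    {"xyz": [0, 0, -0.015], "turn": 0, "fingers": 0.4},
    {"xyz": [0, 0, -0.03], "turn": 0, "fingers": 0.4},
    {"xyz": [0, 0, -0.05], "turn": 0, "fingers": 0.4},
    {"xyz": [0, 0, -0.07], "turn": 0, "fingers": 0.4},
    {"xyz": [0, 0, -0.085], "turn": 0, "fingers": 0.4},
    {"xyz": [0, 0, -0.09], "turn": 0, "fingers": 0.4},
    {"xyz": [0, 0, -0.09], "turn": 0, "fingers": 0.4},
  ],
)

```text
t: 33.2
tool_pos: [0.6027, 0.2274, 0.1424]
tcp_rot: [0.0, 0.574, 0.819, 0.001]
force: [0.2, 0.7, -2.8]
gripper_width: 0.452
finger_force: 30.0
```

```bash
python3 - <<'E'
from h import *
t=tray(-.062,-.078)
chain([(*t,.14,-1.5),(*t,.056,None)])
E
```

```text
at [0.6027 0.2274 0.1424] 19.9 tilt 0.1
-> (np.float64(0.525), np.float64(-0.066), 0.14) [-0.249, -0.173, 0.002] turn 21.0
-> (np.float64(0.525), np.float64(-0.066), 0.056) [-0.0, 0.0, 0.084] turn 0
```

play_rows(
  plan=[
    {"xyz": [-0.015, -0.01, 0], "turn": 2, "fingers": 0.4},
    {"xyz": [-0.045, -0.031, 0], "turn": 6, "fingers": 0.4},
    {"xyz": [-0.08, -0.056, 0], "turn": 10, "fingers": 0.4},
    {"xyz": [-0.12, -0.083, 0], "turn": 14, "fingers": 0.4},
    {"xyz": [-0.16, -0.111, 0], "turn": 18, "fingers": 0.4},
    {"xyz": [-0.2, -0.139, 0], "turn": 21, "fingers": 0.4},
    {"xyz": [-0.23, -0.16, 0], "turn": 21, "fingers": 0.4},
    {"xyz": [-0.249, -0.173, 0], "turn": 21, "fingers": 0.4},
  ],
)

```text
t: 34.0
tool_pos: [0.5215, -0.0706, 0.1407]
tcp_rot: [-0.0, 0.716, 0.698, -0.001]
force: [-1.0, 0.5, -4.1]
gripper_width: 0.452
finger_force: 30.0
```

play_rows(
  plan=[
    {"xyz": [0, 0, 0], "turn": 0, "fingers": 0.4},
    {"xyz": [0, 0, 0], "turn": 0, "fingers": 0.4},
    {"xyz": [0, 0, 0.01], "turn": 0, "fingers": 0.4},
    {"xyz": [0, 0, 0.025], "turn": 0, "fingers": 0.4},
    {"xyz": [0, 0, 0.04], "turn": 0, "fingers": 0.4},
    {"xyz": [0, 0, 0.05], "turn": 0, "fingers": 0.4},
    {"xyz": [0, 0, 0.05], "turn": 0, "fingers": 0.4},
    {"xyz": [0, 0, 0.05], "turn": 0, "fingers": 0.4},
  ],
)

```text
t: 34.8
tool_pos: [0.5246, -0.0658, 0.0911]
tcp_rot: [-0.0, 0.714, 0.701, -0.0]
force: [0.2, 0.4, -3.0]
gripper_width: 0.451
finger_force: 30.0
```

```bash
python3 - <<'E'
from h import *
t=tray(-.062,-.078)
chain([(*t,.057,-1.5)]);print(env.state()['gripper_width'])
E
```

```text
at [ 0.5246 -0.0658  0.0911] -1.1 tilt 0.03
-> (np.float64(0.525), np.float64(-0.066), 0.057) [-0.0, 0.0, 0.034] turn 0.0
0.45108089100156057
```

play_rows(
  plan=[
    {"xyz": [0, 0, 0.008], "turn": 0, "fingers": 0.4},
    {"xyz": [0, 0, 0.018], "turn": 0, "fingers": 0.4},
    {"xyz": [0, 0, 0.026], "turn": 0, "fingers": 0.4},
    {"xyz": [0, 0, 0.031], "turn": 0, "fingers": 0.4},
    {"xyz": [0, 0, 0.033], "turn": 0, "fingers": 0.4},
    {"xyz": [0, 0, 0.034], "turn": 0, "fingers": 0.4},
    {"xyz": [0, 0, 0.034], "turn": 0, "fingers": 0.4},
    {"xyz": [0, 0, 0.034], "turn": 0, "fingers": 0.4},
  ],
)

```text
t: 35.6
tool_pos: [0.5248, -0.0659, 0.0576]
tcp_rot: [0.0, 0.714, 0.7, 0.0]
force: [0.4, -0.2, -3.1]
gripper_width: 0.449
finger_force: 30.0
```

play_rows(
  plan=[
    {"xyz": [0, 0, 0], "turn": 0, "fingers": 0.6},
    {"xyz": [0, 0, 0], "turn": 0, "fingers": 0.6},
    {"xyz": [0, 0, 0], "turn": 0, "fingers": 0.6},
    {"xyz": [0, 0, 0], "turn": 0, "fingers": 0.6},
    {"xyz": [0, 0, -0.015], "turn": 0, "fingers": 0.6},
    {"xyz": [0, 0, -0.04], "turn": 0, "fingers": 0.6},
    {"xyz": [0, 0, -0.07], "turn": 0, "fingers": 0.6},
    {"xyz": [0, 0, -0.095], "turn": 0, "fingers": 0.6},
  ],
)

```text
t: 36.4
tool_pos: [0.5249, -0.0662, 0.1548]
tcp_rot: [0.001, 0.714, 0.7, 0.001]
force: [-0.0, 0.7, 0.9]
gripper_width: 0.6
finger_force: 0.0
```

play_rows(
  plan=[
    {"xyz": [0, 0, 0], "turn": 0, "fingers": 0.75},
    {"xyz": [0, 0, 0], "turn": 0, "fingers": 0.75},
    {"xyz": [0, 0, 0], "turn": 0, "fingers": 0.75},
    {"xyz": [0, 0, 0], "turn": 0, "fingers": 0.75},
    {"xyz": [0, 0, 0], "turn": 0, "fingers": 0.75},
    {"xyz": [0, 0, 0], "turn": 0, "fingers": 0.75},
    {"xyz": [0, 0, 0], "turn": 0, "fingers": 0.75},
    {"xyz": [0, 0, 0], "turn": 0, "fingers": 0.75},
  ],
)

```text
t: 37.2
tool_pos: [0.5245, -0.0659, 0.1522]
tcp_rot: [-0.0, 0.714, 0.7, -0.0]
force: [0.3, -0.0, 0.2]
gripper_width: 0.749
finger_force: 0.0
```

```bash
python3 - <<'E'
from h import *
c=shot('top');L,N=parts(c);print(*N,sep='\n')
chain([(.5456,.3388,.15,20)])
E
```

```text
(array([0.4106, 0.2613]), 248, 0.043)
(array([0.5456, 0.3386]), 231, 0.042)
at [ 0.5245 -0.0658  0.1523] -1.1 tilt 0.01
-> (0.546, 0.339, 0.15) [0.405, 0.013, 0.002] turn -21.0
```

play_rows(
  plan=[
    {"xyz": [0.03, 0.001, 0], "turn": -3, "fingers": 0.75},
    {"xyz": [0.075, 0.003, 0], "turn": -8, "fingers": 0.75},
    {"xyz": [0.125, 0.005, 0], "turn": -13, "fingers": 0.75},
    {"xyz": [0.175, 0.006, 0], "turn": -18, "fingers": 0.75},
    {"xyz": [0.225, 0.008, 0], "turn": -21, "fingers": 0.75},
    {"xyz": [0.275, 0.009, 0], "turn": -21, "fingers": 0.75},
    {"xyz": [0.325, 0.011, 0], "turn": -21, "fingers": 0.75},
    {"xyz": [0.365, 0.012, 0], "turn": -21, "fingers": 0.75},
  ],
)

```text
t: 38.05
tool_pos: [0.5429, 0.3024, 0.1524]
tcp_rot: [-0.0, 0.573, 0.819, 0.0]
force: [-0.3, -0.2, -0.3]
gripper_width: 0.749
finger_force: 0.0
```

play_rows(
  plan=[
    {"xyz": [0.02, -0.01, 0], "turn": 0, "fingers": 0.75},
    {"xyz": [0.035, -0.013, 0], "turn": 0, "fingers": 0.75},
    {"xyz": [0.035, -0.013, 0], "turn": 0, "fingers": 0.75},
    {"xyz": [0.035, -0.013, 0], "turn": 0, "fingers": 0.75},
    {"xyz": [0.035, -0.013, 0], "turn": 0, "fingers": 0.75},
    {"xyz": [0.035, -0.013, 0], "turn": 0, "fingers": 0.75},
    {"xyz": [0.035, -0.013, 0], "turn": 0, "fingers": 0.75},
    {"xyz": [0.035, -0.013, 0], "turn": 0, "fingers": 0.75},
  ],
)

```text
t: 38.85
tool_pos: [0.5196, 0.3268, 0.1525]
tcp_rot: [0.0, 0.575, 0.818, 0.0]
force: [-0.9, 0.4, 0.1]
gripper_width: 0.753
finger_force: 0.0
```

```bash
python3 - <<'E'
from h import *
t=tray(-.062,0)
chain([(.5456,.3387,.15,None),(.5456,.3387,.05,None),(.5456,.3387,.15,None),(*t,.15,-1.5),(*t,.054,None)])
E
```

```text
at [0.5196 0.3268 0.1525] 19.9 tilt 0.01
-> (0.546, 0.339, 0.15) [0.002, 0.028, 0.002] turn 0
-> (0.546, 0.339, 0.05) [0.0, 0.0, 0.1] turn 0
-> (0.546, 0.339, 0.15) [0.0, 0.0, -0.1] turn 0
-> (np.float64(0.527), np.float64(0.012), 0.15) [-0.3, -0.128, 0.0] turn 21.0
-> (np.float64(0.527), np.float64(0.012), 0.054) [-0.0, 0.0, 0.096] turn 0
```

play_rows(
  plan=[
    {"xyz": [0.002, 0.015, 0], "turn": 0, "fingers": 0.75},
    {"xyz": [0.002, 0.028, 0], "turn": 0, "fingers": 0.75},
    {"xyz": [0.002, 0.028, 0], "turn": 0, "fingers": 0.75},
    {"xyz": [0.002, 0.028, 0.02], "turn": 0, "fingers": 0.75},
    {"xyz": [0.002, 0.028, 0.045], "turn": 0, "fingers": 0.75},
    {"xyz": [0.002, 0.028, 0.07], "turn": 0, "fingers": 0.75},
    {"xyz": [0.002, 0.028, 0.09], "turn": 0, "fingers": 0.75},
    {"xyz": [0.002, 0.028, 0.1], "turn": 0, "fingers": 0.75},
  ],
)

```text
t: 39.65
tool_pos: [0.5433, 0.3378, 0.0504]
tcp_rot: [-0.001, 0.574, 0.819, -0.002]
force: [-0.4, -0.2, 0.3]
gripper_width: 0.748
finger_force: 0.0
```

play_rows(
  plan=[
    {"xyz": [0, 0, 0], "turn": 0, "fingers": 0.75},
    {"xyz": [0, 0, 0], "turn": 0, "fingers": 0.4},
    {"xyz": [0, 0, 0], "turn": 0, "fingers": 0.4},
    {"xyz": [0, 0, 0], "turn": 0, "fingers": 0.4},
    {"xyz": [0, 0, 0], "turn": 0, "fingers": 0.4},
    {"xyz": [0, 0, 0], "turn": 0, "fingers": 0.4},
    {"xyz": [0, 0, 0], "turn": 0, "fingers": 0.4},
    {"xyz": [0, 0, 0], "turn": 0, "fingers": 0.4},
  ],
)

```text
t: 40.45
tool_pos: [0.5453, 0.3391, 0.0533]
tcp_rot: [0.0, 0.574, 0.819, 0.001]
force: [-1.1, -0.5, 4.5]
gripper_width: 0.452
finger_force: 30.0
```

play_rows(
  plan=[
    {"xyz": [0, 0, -0.005], "turn": 0, "fingers": 0.4},
    {"xyz": [0, 0, -0.015], "turn": 0, "fingers": 0.4},
    {"xyz": [0, 0, -0.03], "turn": 0, "fingers": 0.4},
    {"xyz": [0, 0, -0.05], "turn": 0, "fingers": 0.4},
    {"xyz": [0, 0, -0.07], "turn": 0, "fingers": 0.4},
    {"xyz": [0, 0, -0.085], "turn": 0, "fingers": 0.4},
    {"xyz": [0, 0, -0.09], "turn": 0, "fingers": 0.4},
    {"xyz": [0, 0, -0.09], "turn": 0, "fingers": 0.4},
  ],
)

```text
t: 41.25
tool_pos: [0.5452, 0.339, 0.1434]
tcp_rot: [0.0, 0.574, 0.819, 0.001]
force: [0.0, -0.4, -3.3]
gripper_width: 0.453
finger_force: 30.0
```

```bash
python3 - <<'E'
from h import *
t=tray(-.062,0)
chain([(*t,.14,-1.5),(*t,.056,None)])
E
```

```text
at [0.5452 0.339  0.1434] 19.9 tilt 0.09
-> (np.float64(0.527), np.float64(0.012), 0.14) [-0.301, -0.128, 0.003] turn 21.0
-> (np.float64(0.527), np.float64(0.012), 0.056) [-0.0, -0.0, 0.084] turn 0
```

play_rows(
  plan=[
    {"xyz": [-0.02, -0.009, 0], "turn": 2, "fingers": 0.4},
    {"xyz": [-0.055, -0.023, 0], "turn": 6, "fingers": 0.4},
    {"xyz": [-0.095, -0.04, 0], "turn": 10, "fingers": 0.4},
    {"xyz": [-0.14, -0.06, 0], "turn": 14, "fingers": 0.4},
    {"xyz": [-0.185, -0.079, 0], "turn": 18, "fingers": 0.4},
    {"xyz": [-0.23, -0.098, 0], "turn": 21, "fingers": 0.4},
    {"xyz": [-0.27, -0.115, 0], "turn": 21, "fingers": 0.4},
    {"xyz": [-0.301, -0.128, 0], "turn": 21, "fingers": 0.4},
  ],
)

```text
t: 42.05
tool_pos: [0.5259, 0.009, 0.1417]
tcp_rot: [-0.0, 0.715, 0.7, -0.001]
force: [-0.1, 0.5, -4.2]
gripper_width: 0.452
finger_force: 30.0
```

play_rows(
  plan=[
    {"xyz": [0, 0, 0], "turn": 0, "fingers": 0.4},
    {"xyz": [0, 0, 0], "turn": 0, "fingers": 0.4},
    {"xyz": [0, 0, 0.01], "turn": 0, "fingers": 0.4},
    {"xyz": [0, 0, 0.025], "turn": 0, "fingers": 0.4},
    {"xyz": [0, 0, 0.04], "turn": 0, "fingers": 0.4},
    {"xyz": [0, 0, 0.05], "turn": 0, "fingers": 0.4},
    {"xyz": [0, 0, 0.05], "turn": 0, "fingers": 0.4},
    {"xyz": [0, 0, 0.05], "turn": 0, "fingers": 0.4},
  ],
)

```text
t: 42.85
tool_pos: [0.5272, 0.0127, 0.0922]
tcp_rot: [-0.0, 0.713, 0.701, -0.0]
force: [-0.4, 0.2, -3.3]
gripper_width: 0.45
finger_force: 30.0
```

```bash
python3 - <<'E'
from h import *
t=tray(-.062,0)
chain([(*t,.058,-1.5)]);print(env.state()['gripper_width'])
E
```

```text
at [0.5272 0.0127 0.0922] -1.0 tilt 0.03
-> (np.float64(0.527), np.float64(0.012), 0.058) [-0.001, -0.0, 0.034] turn 0.0
0.4498047978159714
```

Same lowering and release as before, then on to nipple1 at (0.4106, 0.2613).

play_rows(
  plan=[
    {"xyz": [0, 0, 0.008], "turn": 0, "fingers": 0.4},
    {"xyz": [0, 0, 0.018], "turn": 0, "fingers": 0.4},
    {"xyz": [0, 0, 0.026], "turn": 0, "fingers": 0.4},
    {"xyz": [0, 0, 0.031], "turn": 0, "fingers": 0.4},
    {"xyz": [0, 0, 0.033], "turn": 0, "fingers": 0.4},
    {"xyz": [0, 0, 0.034], "turn": 0, "fingers": 0.4},
    {"xyz": [0, 0, 0.034], "turn": 0, "fingers": 0.4},
    {"xyz": [0, 0, 0.034], "turn": 0, "fingers": 0.4},
  ],
)

```text
t: 43.65
tool_pos: [0.5274, 0.0121, 0.0587]
tcp_rot: [0.0, 0.714, 0.7, 0.0]
force: [-0.2, 0.4, -3.5]
gripper_width: 0.452
finger_force: 30.0
```

play_rows(
  plan=[
    {"xyz": [0, 0, 0], "turn": 0, "fingers": 0.6},
    {"xyz": [0, 0, 0], "turn": 0, "fingers": 0.6},
    {"xyz": [0, 0, 0], "turn": 0, "fingers": 0.6},
    {"xyz": [0, 0, 0], "turn": 0, "fingers": 0.6},
    {"xyz": [0, 0, -0.015], "turn": 0, "fingers": 0.6},
    {"xyz": [0, 0, -0.04], "turn": 0, "fingers": 0.6},
    {"xyz": [0, 0, -0.07], "turn": 0, "fingers": 0.6},
    {"xyz": [0, 0, -0.095], "turn": 0, "fingers": 0.6},
  ],
)

```text
t: 44.45
tool_pos: [0.5275, 0.0119, 0.1558]
tcp_rot: [0.0, 0.714, 0.7, 0.001]
force: [0.0, 0.2, 0.1]
gripper_width: 0.597
finger_force: 0.0
```

play_rows(
  plan=[
    {"xyz": [0, 0, 0], "turn": 0, "fingers": 0.75},
    {"xyz": [0, 0, 0], "turn": 0, "fingers": 0.75},
    {"xyz": [0.03, 0, 0], "turn": 0, "fingers": 0.75},
    {"xyz": [0.06, 0, 0], "turn": 0, "fingers": 0.75},
    {"xyz": [0.09, 0, 0], "turn": 0, "fingers": 0.75},
    {"xyz": [0.1, 0, 0], "turn": 0, "fingers": 0.75},
    {"xyz": [0.1, 0, 0], "turn": 0, "fingers": 0.75},
    {"xyz": [0.1, 0, 0], "turn": 0, "fingers": 0.75},
  ],
)

```text
t: 45.25
tool_pos: [0.5287, 0.1106, 0.1529]
tcp_rot: [0.0, 0.714, 0.7, -0.001]
force: [-0.2, -0.4, -1.2]
gripper_width: 0.748
finger_force: 0.0
```

```bash
python3 - <<'E'
from h import *
c=shot('top');L,N=parts(c,(110,155,266,300));print(*N,sep='\n')
chain([(.4106,.2613,.153,20)])
E
```

```text
at [0.5288 0.1102 0.1531] -1.2 tilt 0.07
-> (0.411, 0.261, 0.153) [0.149, -0.121, 0.0] turn -21.0
```

play_rows(
  plan=[
    {"xyz": [0.02, -0.016, 0], "turn": -4, "fingers": 0.75},
    {"xyz": [0.05, -0.04, 0], "turn": -9, "fingers": 0.75},
    {"xyz": [0.08, -0.065, 0], "turn": -14, "fingers": 0.75},
    {"xyz": [0.11, -0.09, 0], "turn": -19, "fingers": 0.75},
    {"xyz": [0.135, -0.11, 0], "turn": -21, "fingers": 0.75},
    {"xyz": [0.149, -0.121, 0], "turn": -21, "fingers": 0.75},
    {"xyz": [0.149, -0.121, 0], "turn": -21, "fingers": 0.75},
    {"xyz": [0.149, -0.121, 0], "turn": -21, "fingers": 0.75},
  ],
)

```text
t: 46.1
tool_pos: [0.4117, 0.2619, 0.1535]
tcp_rot: [0.0, 0.575, 0.818, -0.0]
force: [-0.0, -0.3, 1.1]
gripper_width: 0.749
finger_force: 0.0
```

```bash
python3 - <<'E'
from h import *
s=shot('side')
hsv=cv2.cvtColor(s['color'],cv2.COLOR_RGB2HSV)
print('pred nip1 top',pt2px(s,[.4106,.2613,.09]))
u,v=pt2px(s,[.4106,.2613,.09]).astype(int)
for k in comps((hsv[:,:,1]<40)&(hsv[:,:,2]>160),15,(u-20,v-15,u+20,v+15)): print(cen(k),cv2.contourArea(k))
chain([(.4106,.2613,.052,None)])
E
```

```text
pred nip1 top [208.06458172 182.41687269]
at [0.412  0.2616 0.1535] 19.8 tilt 0.04
-> (0.411, 0.261, 0.052) [0.0, -0.001, 0.101] turn 0
```

play_rows(
  plan=[
    {"xyz": [0, -0.001, 0.01], "turn": 0, "fingers": 0.75},
    {"xyz": [0, -0.001, 0.025], "turn": 0, "fingers": 0.75},
    {"xyz": [0, -0.001, 0.045], "turn": 0, "fingers": 0.75},
    {"xyz": [0, -0.001, 0.065], "turn": 0, "fingers": 0.75},
    {"xyz": [0, -0.001, 0.082], "turn": 0, "fingers": 0.75},
    {"xyz": [0, -0.001, 0.094], "turn": 0, "fingers": 0.75},
    {"xyz": [0, -0.001, 0.101], "turn": 0, "fingers": 0.75},
    {"xyz": [0, -0.001, 0.101], "turn": 0, "fingers": 0.75},
  ],
)

```text
t: 46.95
tool_pos: [0.4097, 0.2622, 0.0515]
tcp_rot: [-0.0, 0.574, 0.819, -0.001]
force: [1.2, -0.4, 0.4]
gripper_width: 0.753
finger_force: 0.0
```

play_rows(
  plan=[
    {"xyz": [0, 0, 0], "turn": 0, "fingers": 0.4},
    {"xyz": [0, 0, 0], "turn": 0, "fingers": 0.4},
    {"xyz": [0, 0, 0], "turn": 0, "fingers": 0.4},
    {"xyz": [0, 0, 0], "turn": 0, "fingers": 0.4},
    {"xyz": [0, 0, 0], "turn": 0, "fingers": 0.4},
    {"xyz": [0, 0, 0], "turn": 0, "fingers": 0.4},
    {"xyz": [0, 0, 0], "turn": 0, "fingers": 0.4},
    {"xyz": [0, 0, 0], "turn": 0, "fingers": 0.4},
  ],
)

```text
t: 47.75
tool_pos: [0.41, 0.2633, 0.0529]
tcp_rot: [-0.0, 0.574, 0.819, 0.0]
force: [-1.1, -0.7, 5.9]
gripper_width: 0.451
finger_force: 30.0
```

play_rows(
  plan=[
    {"xyz": [0, 0, -0.005], "turn": 0, "fingers": 0.4},
    {"xyz": [0, 0, -0.015], "turn": 0, "fingers": 0.4},
    {"xyz": [0, 0, -0.03], "turn": 0, "fingers": 0.4},
    {"xyz": [0, 0, -0.05], "turn": 0, "fingers": 0.4},
    {"xyz": [0, 0, -0.07], "turn": 0, "fingers": 0.4},
    {"xyz": [0, 0, -0.085], "turn": 0, "fingers": 0.4},
    {"xyz": [0, 0, -0.09], "turn": 0, "fingers": 0.4},
    {"xyz": [0, 0, -0.09], "turn": 0, "fingers": 0.4},
  ],
)

```text
t: 48.55
tool_pos: [0.4101, 0.2633, 0.143]
tcp_rot: [0.0, 0.574, 0.819, 0.001]
force: [-0.5, 0.3, -3.4]
gripper_width: 0.448
finger_force: 30.0
```

```bash
python3 - <<'E'
from h import *
t=tray(-.062,.078)
chain([(*t,.142,-1.5)])
E
```

```text
at [0.4101 0.2633 0.143 ] 19.9 tilt 0.08
-> (np.float64(0.529), np.float64(0.09), 0.142) [-0.203, 0.053, 0.001] turn 21.0
```

play_rows(
  plan=[
    {"xyz": [-0.015, 0.004, 0], "turn": 2, "fingers": 0.4},
    {"xyz": [-0.04, 0.01, 0], "turn": 6, "fingers": 0.4},
    {"xyz": [-0.075, 0.019, 0], "turn": 10, "fingers": 0.4},
    {"xyz": [-0.11, 0.029, 0], "turn": 14, "fingers": 0.4},
    {"xyz": [-0.145, 0.038, 0], "turn": 18, "fingers": 0.4},
    {"xyz": [-0.175, 0.046, 0], "turn": 21, "fingers": 0.4},
    {"xyz": [-0.195, 0.051, 0], "turn": 21, "fingers": 0.4},
    {"xyz": [-0.203, 0.053, 0], "turn": 21, "fingers": 0.4},
  ],
)

```text
t: 49.35
tool_pos: [0.5296, 0.0864, 0.1415]
tcp_rot: [0.001, 0.716, 0.698, -0.001]
force: [-0.8, 0.1, -2.6]
gripper_width: 0.45
finger_force: 30.0
```

play_rows(
  plan=[
    {"xyz": [0, 0, 0], "turn": 0, "fingers": 0.4},
    {"xyz": [0, 0, 0], "turn": 0, "fingers": 0.4},
    {"xyz": [0, 0, 0.01], "turn": 0, "fingers": 0.4},
    {"xyz": [0, 0, 0.025], "turn": 0, "fingers": 0.4},
    {"xyz": [0, 0, 0.04], "turn": 0, "fingers": 0.4},
    {"xyz": [0, 0, 0.05], "turn": 0, "fingers": 0.4},
    {"xyz": [0, 0, 0.05], "turn": 0, "fingers": 0.4},
    {"xyz": [0, 0, 0.05], "turn": 0, "fingers": 0.4},
  ],
)

```text
t: 50.15
tool_pos: [0.5288, 0.0901, 0.092]
tcp_rot: [-0.0, 0.714, 0.7, -0.0]
force: [0.8, 0.0, -3.5]
gripper_width: 0.452
finger_force: 30.0
```

```bash
python3 - <<'E'
from h import *
t=tray(-.062,.078)
chain([(*t,.0575,-1.5)])
E
```

```text
at [0.5288 0.0901 0.092 ] -1.1 tilt 0.05
-> (np.float64(0.529), np.float64(0.09), 0.058) [-0.0, 0.0, 0.034] turn 0.0
```

play_rows(
  plan=[
    {"xyz": [0, 0, 0.008], "turn": 0, "fingers": 0.4},
    {"xyz": [0, 0, 0.018], "turn": 0, "fingers": 0.4},
    {"xyz": [0, 0, 0.026], "turn": 0, "fingers": 0.4},
    {"xyz": [0, 0, 0.031], "turn": 0, "fingers": 0.4},
    {"xyz": [0, 0, 0.033], "turn": 0, "fingers": 0.4},
    {"xyz": [0, 0, 0.034], "turn": 0, "fingers": 0.4},
    {"xyz": [0, 0, 0.034], "turn": 0, "fingers": 0.4},
    {"xyz": [0, 0, 0.034], "turn": 0, "fingers": 0.4},
  ],
)

```text
t: 50.95
tool_pos: [0.5292, 0.0903, 0.0586]
tcp_rot: [0.0, 0.714, 0.7, 0.0]
force: [-0.1, 0.8, -3.4]
gripper_width: 0.454
finger_force: 30.0
```

play_rows(
  plan=[
    {"xyz": [0, 0, 0], "turn": 0, "fingers": 0.6},
    {"xyz": [0, 0, 0], "turn": 0, "fingers": 0.6},
    {"xyz": [0, 0, 0], "turn": 0, "fingers": 0.6},
    {"xyz": [0, 0, 0], "turn": 0, "fingers": 0.6},
    {"xyz": [0, 0, -0.015], "turn": 0, "fingers": 0.6},
    {"xyz": [0, 0, -0.04], "turn": 0, "fingers": 0.6},
    {"xyz": [0, 0, -0.07], "turn": 0, "fingers": 0.6},
    {"xyz": [0, 0, -0.095], "turn": 0, "fingers": 0.6},
  ],
)

```text
t: 51.75
tool_pos: [0.5294, 0.0901, 0.1558]
tcp_rot: [0.0, 0.714, 0.7, 0.001]
force: [-0.3, 0.6, 0.3]
gripper_width: 0.601
finger_force: 0.0
```

play_rows(
  plan=[
    {"xyz": [0.03, 0, 0], "turn": 0, "fingers": 0.5},
    {"xyz": [0.07, 0, 0], "turn": 0, "fingers": 0.5},
    {"xyz": [0.11, 0, 0], "turn": 0, "fingers": 0.5},
    {"xyz": [0.15, 0, 0], "turn": 0, "fingers": 0.5},
    {"xyz": [0.19, 0, 0], "turn": 0, "fingers": 0.5},
    {"xyz": [0.2, 0, 0], "turn": 0, "fingers": 0.5},
    {"xyz": [0.2, 0, 0], "turn": 0, "fingers": 0.5},
    {"xyz": [0.2, 0, 0], "turn": 0, "fingers": 0.5},
  ],
)

```text
t: 52.55
tool_pos: [0.533, 0.2885, 0.1539]
tcp_rot: [0.0, 0.714, 0.7, -0.0]
force: [0.6, 0.0, -0.9]
gripper_width: 0.497
finger_force: 0.0
```

```bash
cat >> h.py <<'E'
LO=np.array([.5385,-.3688]);EX=np.array([.830,-.557]);EY=np.array([.557,.830])
def line(x,y): return LO+x*EX+y*EY
def pl(c):
    for p,s,a,b in pipes(c,(370,150,520,285)):
        d=p-LO; b=np.array(b);e=[b[1]-b[0],b[2]-b[1]];e=e[int(np.argmax([np.linalg.norm(q) for q in e]))]
        print('pipe',p,'line xy',np.round([d@EX,d@EY],4),'axis off deg',np.round(((np.degrees(np.arctan2(e[1],e[0])-np.arctan2(EY[1],EY[0]))+90)%180-90),1),s)
E
python3 - <<'E'
from h import *
c=shot('top');s=shot('side');pl(c);print(pose())
a=np.hstack([cv2.resize(c['color'][120:300,230:530,::-1],(450,270)),cv2.resize(s['color'][150:350,220:440,::-1],(297,270))])
cv2.imwrite('pics/z8.png',a)
E
```

```text
pipe [ 0.421  -0.3598] line xy [-0.1025 -0.058 ] axis off deg 3.9 [49.3 37.6]
pipe [ 0.4579 -0.2397] line xy [-0.1388  0.0623] axis off deg -3.3 [44.2 36.5]
(array([0.53318156, 0.28789075, 0.15384184]), np.float64(-1.2536447117239924), np.float64(0.04313041815310603))
```

View pics/z8.png

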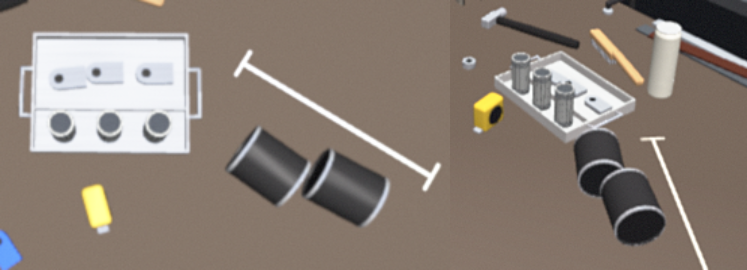

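The pipes are at crop (267,165) and (347,187), and the nipples stand in the narrow bay. Lugs 3 and 1, at crop (68,78) and (105,72), now look close together, so one has been knocked. I'll zoom in.

```bash
python3 - <<'E'
from h import *
c=shot('top');s=shot('side')
a=np.hstack([cv2.resize(c['color'][145:195,255:325,::-1],(420,300),interpolation=cv2.INTER_CUBIC),cv2.resize(s['color'][185:235,268:338,::-1],(375,300),interpolation=cv2.INTER_CUBIC)])
cv2.imwrite('pics/z9.png',a)
E
```

```text
(no output)
```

View pics/z9.png

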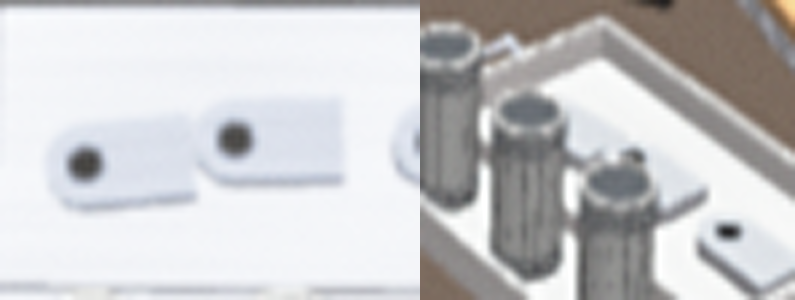

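Zoomed in, lugs 3 and 1 abut end to end near crop (197,150), both full length and flat, so that's fine. Now the pipes. I'll straddle the pushing point behind the nearer-to-tray pipe, with the fingers along the line direction.

```bash
python3 - <<'E'
from h import *
a=line(-.215,.0625)
chain([(.46,.03,.153,None),(*a,.153,56.1),(*a,.038,None)])
E
```

```text
at [0.5331 0.2884 0.1538] -1.2 tilt 0.02
-> (0.46, 0.03, 0.153) [-0.26, -0.068, 0.001] turn 0
-> (np.float64(0.395), np.float64(-0.197), 0.153) [-0.228, -0.06, -0.0] turn -57.0
-> (np.float64(0.395), np.float64(-0.197), 0.038) [-0.0, -0.0, 0.115] turn 0
```

play_rows(
  plan=[
    {"xyz": [-0.02, -0.005, 0], "turn": 0, "fingers": 0.55},
    {"xyz": [-0.06, -0.016, 0], "turn": 0, "fingers": 0.55},
    {"xyz": [-0.1, -0.026, 0], "turn": 0, "fingers": 0.55},
    {"xyz": [-0.14, -0.037, 0], "turn": 0, "fingers": 0.55},
    {"xyz": [-0.18, -0.047, 0], "turn": 0, "fingers": 0.55},
    {"xyz": [-0.22, -0.058, 0], "turn": 0, "fingers": 0.55},
    {"xyz": [-0.26, -0.068, 0], "turn": 0, "fingers": 0.55},
    {"xyz": [-0.26, -0.068, 0], "turn": 0, "fingers": 0.55},
  ],
)

```text
t: 53.55
tool_pos: [0.458, 0.0257, 0.1538]
tcp_rot: [-0.0, 0.717, 0.697, -0.0]
force: [-0.5, 0.5, 1.0]
gripper_width: 0.551
finger_force: 0.0
```

play_rows(
  plan=[
    {"xyz": [-0.03, -0.008, 0], "turn": -8, "fingers": 0.55},
    {"xyz": [-0.06, -0.016, 0], "turn": -16, "fingers": 0.55},
    {"xyz": [-0.09, -0.024, 0], "turn": -24, "fingers": 0.55},
    {"xyz": [-0.12, -0.032, 0], "turn": -32, "fingers": 0.55},
    {"xyz": [-0.15, -0.04, 0], "turn": -40, "fingers": 0.55},
    {"xyz": [-0.18, -0.047, 0], "turn": -48, "fingers": 0.55},
    {"xyz": [-0.21, -0.055, 0], "turn": -56, "fingers": 0.55},
    {"xyz": [-0.228, -0.06, 0], "turn": -57, "fingers": 0.55},
  ],
)

```text
t: 54.35
tool_pos: [0.3949, -0.1975, 0.1537]
tcp_rot: [0.0, 0.293, 0.956, -0.0]
force: [-0.0, -0.1, -0.4]
gripper_width: 0.547
finger_force: 0.0
```

play_rows(
  plan=[
    {"xyz": [0, 0, 0], "turn": 0, "fingers": 0.55},
    {"xyz": [0, 0, 0], "turn": 0, "fingers": 0.55},
    {"xyz": [0, 0, 0], "turn": 0, "fingers": 0.55},
    {"xyz": [0, 0, 0], "turn": 0, "fingers": 0.55},
    {"xyz": [0, 0, 0], "turn": 0, "fingers": 0.55},
    {"xyz": [0, 0, 0], "turn": 0, "fingers": 0.55},
    {"xyz": [0, 0, 0], "turn": 0, "fingers": 0.55},
    {"xyz": [0, 0, 0], "turn": 0, "fingers": 0.55},
  ],
)

```text
t: 55.15
tool_pos: [0.3956, -0.1951, 0.1534]
tcp_rot: [0.0, 0.293, 0.956, 0.0]
force: [-0.0, -0.5, -0.4]
gripper_width: 0.548
finger_force: 0.0
```

```bash
python3 - <<'E'
from h import *
a=line(-.215,.0625)
chain([(*a,.038,56.1),(*line(-.075,.0625),.038,56.1)]);pl(shot('top'))
E
```

```text
at [ 0.3956 -0.1951  0.1534] 55.9 tilt 0.0
-> (np.float64(0.395), np.float64(-0.197), 0.038) [-0.001, -0.002, 0.115] turn -0.0
-> (np.float64(0.511), np.float64(-0.275), 0.038) [-0.139, 0.0, 0.0] turn -0.0
pipe [ 0.4683 -0.2265] line xy [-0.1375  0.079 ] axis off deg -85.8 [53.7 66.6]
```

play_rows(
  plan=[
    {"xyz": [0, -0.002, 0.015], "turn": 0, "fingers": 0.55},
    {"xyz": [0, -0.002, 0.035], "turn": 0, "fingers": 0.55},
    {"xyz": [0, -0.002, 0.055], "turn": 0, "fingers": 0.55},
    {"xyz": [0, -0.002, 0.075], "turn": 0, "fingers": 0.55},
    {"xyz": [0, -0.002, 0.095], "turn": 0, "fingers": 0.55},
    {"xyz": [0, -0.002, 0.11], "turn": 0, "fingers": 0.55},
    {"xyz": [0, -0.002, 0.115], "turn": 0, "fingers": 0.55},
    {"xyz": [0, -0.002, 0.115], "turn": 0, "fingers": 0.55},
  ],
)

```text
t: 56.0
tool_pos: [0.394, -0.197, 0.038]
tcp_rot: [-0.001, 0.293, 0.956, -0.0]
force: [0.0, 0.3, 0.1]
gripper_width: 0.55
finger_force: 0.0
```

play_rows(
  plan=[
    {"xyz": [-0.003, 0, 0], "turn": 0, "fingers": 0.55},
    {"xyz": [-0.006, 0, 0], "turn": 0, "fingers": 0.55},
    {"xyz": [-0.009, 0, 0], "turn": 0, "fingers": 0.55},
    {"xyz": [-0.012, 0, 0], "turn": 0, "fingers": 0.55},
    {"xyz": [-0.015, 0, 0], "turn": 0, "fingers": 0.55},
    {"xyz": [-0.018, 0, 0], "turn": 0, "fingers": 0.55},
    {"xyz": [-0.022, 0, 0], "turn": 0, "fingers": 0.55},
    {"xyz": [-0.026, 0, 0], "turn": 0, "fingers": 0.55},
  ],
)

```text
t: 56.8
tool_pos: [0.4157, -0.2114, 0.0383]
tcp_rot: [-0.0, 0.293, 0.956, 0.0]
force: [0.2, -0.3, 1.2]
gripper_width: 0.55
finger_force: 0.2
```

play_rows(
  plan=[
    {"xyz": [-0.004, 0, 0], "turn": 0, "fingers": 0.55},
    {"xyz": [-0.008, 0, 0], "turn": 0, "fingers": 0.55},
    {"xyz": [-0.012, 0, 0], "turn": 0, "fingers": 0.55},
    {"xyz": [-0.016, 0, 0], "turn": 0, "fingers": 0.55},
    {"xyz": [-0.02, 0, 0], "turn": 0, "fingers": 0.55},
    {"xyz": [-0.024, 0, 0], "turn": 0, "fingers": 0.55},
    {"xyz": [-0.027, 0, 0], "turn": 0, "fingers": 0.55},
    {"xyz": [-0.029, 0, 0], "turn": 0, "fingers": 0.55},
  ],
)

```text
t: 57.6
tool_pos: [0.4403, -0.228, 0.0384]
tcp_rot: [0.0, 0.293, 0.956, -0.0]
force: [-0.2, 0.2, 0.5]
gripper_width: 0.552
finger_force: 0.0
```

```bash
cat >> h.py <<'E'
def where():
    p,f,t=pose();d=p[:2]-LO;print('tool line xy',np.round([d@EX,d@EY],4),'z',p[2].round(4),'F',env.state()['force'].round(1))
E
python3 - <<'E'
from h import *
where();c=shot('top');pl(c)
s=shot('side');d=cv2.cvtColor(s['color'],cv2.COLOR_RGB2HSV)
print([ (np.round(cv2.minAreaRect(k)[0]),np.round(cv2.minAreaRect(k)[1])) for k in comps((d[:,:,2]<75),300,(290,220,420,360))])
E
```

```text
tool line xy [-0.1599  0.0622] z 0.0384 F [-0.2  0.2  0.5]
pipe [ 0.5113 -0.2349] line xy [-0.0972  0.096 ] axis off deg -88.1 [45.3 63.1]
[(array([361., 318.]), array([24., 36.])), (array([350., 295.]), array([34., 38.])), (array([339., 254.]), array([59., 22.]))]
```

play_rows(
  plan=[
    {"xyz": [-0.004, 0, 0], "turn": 0, "fingers": 0.55},
    {"xyz": [-0.008, 0, 0], "turn": 0, "fingers": 0.55},
    {"xyz": [-0.012, 0, 0], "turn": 0, "fingers": 0.55},
    {"xyz": [-0.016, 0, 0], "turn": 0, "fingers": 0.55},
    {"xyz": [-0.02, 0, 0], "turn": 0, "fingers": 0.55},
    {"xyz": [-0.024, 0, 0], "turn": 0, "fingers": 0.55},
    {"xyz": [-0.028, 0, 0], "turn": 0, "fingers": 0.55},
    {"xyz": [-0.032, 0, 0], "turn": 0, "fingers": 0.55},
  ],
)

```text
t: 58.5
tool_pos: [0.4667, -0.2458, 0.0383]
tcp_rot: [-0.0, 0.293, 0.956, 0.0]
force: [0.5, 0.4, -0.1]
gripper_width: 0.552
finger_force: 0.2
```

play_rows(
  plan=[
    {"xyz": [-0.004, 0, 0], "turn": 0, "fingers": 0.55},
    {"xyz": [-0.008, 0, 0], "turn": 0, "fingers": 0.55},
    {"xyz": [-0.012, 0, 0], "turn": 0, "fingers": 0.55},
    {"xyz": [-0.016, 0, 0], "turn": 0, "fingers": 0.55},
    {"xyz": [-0.02, 0, 0], "turn": 0, "fingers": 0.55},
    {"xyz": [-0.024, 0, 0], "turn": 0, "fingers": 0.55},
    {"xyz": [-0.028, 0, 0], "turn": 0, "fingers": 0.55},
    {"xyz": [-0.031, 0, 0], "turn": 0, "fingers": 0.55},
  ],
)

```text
t: 59.3
tool_pos: [0.4926, -0.2633, 0.0384]
tcp_rot: [0.0, 0.293, 0.956, -0.0]
force: [1.0, -0.3, -0.3]
gripper_width: 0.552
finger_force: 0.0
```

play_rows(
  plan=[
    {"xyz": [-0.003, 0, 0], "turn": 0, "fingers": 0.55},
    {"xyz": [-0.006, 0, 0], "turn": 0, "fingers": 0.55},
    {"xyz": [-0.008, 0, 0], "turn": 0, "fingers": 0.55},
    {"xyz": [-0.01, 0, 0], "turn": 0, "fingers": 0.55},
    {"xyz": [-0.011, 0, 0], "turn": 0, "fingers": 0.55},
    {"xyz": [-0.011, 0, 0], "turn": 0, "fingers": 0.55},
    {"xyz": [-0.011, 0, 0], "turn": 0, "fingers": 0.55},
    {"xyz": [-0.011, 0, 0], "turn": 0, "fingers": 0.55},
  ],
)

```text
t: 60.1
tool_pos: [0.5012, -0.2692, 0.0384]
tcp_rot: [0.0, 0.293, 0.956, 0.0]
force: [-1.1, 0.5, -0.3]
gripper_width: 0.552
finger_force: 0.0
```

```bash
python3 - <<'E'
from h import *
where();c=shot('top');pl(c)
E
```

```text
tool line xy [-0.0865  0.0619] z 0.0384 F [-1.1  0.5 -0.3]
pipe [ 0.5874 -0.2863] line xy [-0.0054  0.0957] axis off deg 89.8 [43.1 70.8]
```

play_rows(
  plan=[
    {"xyz": [0.01, 0, 0], "turn": 0, "fingers": 0.55},
    {"xyz": [0.03, 0, 0], "turn": 0, "fingers": 0.55},
    {"xyz": [0.06, 0, 0], "turn": 0, "fingers": 0.55},
    {"xyz": [0.09, 0, -0.02], "turn": 0, "fingers": 0.55},
    {"xyz": [0.12, 0, -0.06], "turn": 0, "fingers": 0.55},
    {"xyz": [0.14, 0, -0.1], "turn": 0, "fingers": 0.55},
    {"xyz": [0.14, 0, -0.115], "turn": 0, "fingers": 0.55},
    {"xyz": [0.14, 0, -0.115], "turn": 0, "fingers": 0.55},
  ],
)

```text
t: 60.95
tool_pos: [0.3862, -0.1904, 0.1554]
tcp_rot: [0.003, 0.293, 0.956, 0.001]
force: [0.7, 0.1, -0.4]
gripper_width: 0.548
finger_force: 0.0
```

```bash
python3 - <<'E'
from h import *
where();c=shot('top');pl(c)
chain([(*line(-.18,-.058),.153,56.1)])
E
```

```text
tool line xy [-0.2258  0.0632] z 0.1554 F [ 0.7  0.1 -0.4]
pipe [ 0.4249 -0.1986] line xy [-0.1891  0.078 ] axis off deg -0.2 [50.6 34.9]
pipe [ 0.5466 -0.3078] line xy [-0.0273  0.0551] axis off deg -3.4 [44.1 35.8]
at [ 0.3857 -0.1903  0.1541] 56.0 tilt 0.18
-> (np.float64(0.357), np.float64(-0.317), 0.153) [-0.047, -0.121, 0.001] turn -0.0
```

play_rows(
  plan=[
    {"xyz": [-0.01, -0.025, 0], "turn": 0, "fingers": 0.55},
    {"xyz": [-0.025, -0.065, 0], "turn": 0, "fingers": 0.55},
    {"xyz": [-0.04, -0.1, 0], "turn": 0, "fingers": 0.55},
    {"xyz": [-0.047, -0.121, 0], "turn": 0, "fingers": 0.55},
    {"xyz": [-0.047, -0.121, 0], "turn": 0, "fingers": 0.55},
    {"xyz": [-0.047, -0.121, 0.03], "turn": 0, "fingers": 0.55},
    {"xyz": [-0.047, -0.121, 0.06], "turn": 0, "fingers": 0.55},
    {"xyz": [-0.047, -0.121, 0.07], "turn": 0, "fingers": 0.55},
  ],
)

```text
t: 61.8
tool_pos: [0.3545, -0.3148, 0.08]
tcp_rot: [-0.003, 0.293, 0.956, 0.001]
force: [0.1, 0.1, -0.2]
gripper_width: 0.547
finger_force: 0.0
```

```bash
python3 - <<'E'
from h import *
where();chain([(*line(-.18,-.058),.038,56.1)])
E
```

```text
tool line xy [-0.1828 -0.0576] z 0.08 F [ 0.1  0.1 -0.2]
at [ 0.3545 -0.3148  0.08  ] 56.0 tilt 0.39
-> (np.float64(0.357), np.float64(-0.317), 0.038) [-0.003, -0.0, 0.042] turn -0.0
```

play_rows(
  plan=[
    {"xyz": [0, 0, 0.02], "turn": 0, "fingers": 0.55},
    {"xyz": [0, 0, 0.04], "turn": 0, "fingers": 0.55},
    {"xyz": [0, 0, 0.044], "turn": 0, "fingers": 0.55},
    {"xyz": [0, 0, 0.044], "turn": 0, "fingers": 0.55},
    {"xyz": [-0.003, 0, 0.044], "turn": 0, "fingers": 0.55},
    {"xyz": [-0.006, 0, 0.044], "turn": 0, "fingers": 0.55},
    {"xyz": [-0.009, 0, 0.044], "turn": 0, "fingers": 0.55},
    {"xyz": [-0.012, 0, 0.044], "turn": 0, "fingers": 0.55},
  ],
)

```text
t: 62.6
tool_pos: [0.3671, -0.3244, 0.0399]
tcp_rot: [0.001, 0.293, 0.956, -0.0]
force: [0.2, 0.1, -0.5]
gripper_width: 0.55
finger_force: 0.0
```

play_rows(
  plan=[
    {"xyz": [-0.003, 0, 0], "turn": 0, "fingers": 0.55},
    {"xyz": [-0.006, 0, 0], "turn": 0, "fingers": 0.55},
    {"xyz": [-0.009, 0, 0], "turn": 0, "fingers": 0.55},
    {"xyz": [-0.012, 0, 0], "turn": 0, "fingers": 0.55},
    {"xyz": [-0.016, 0, 0], "turn": 0, "fingers": 0.55},
    {"xyz": [-0.02, 0, 0], "turn": 0, "fingers": 0.55},
    {"xyz": [-0.024, 0, 0], "turn": 0, "fingers": 0.55},
    {"xyz": [-0.028, 0, 0], "turn": 0, "fingers": 0.55},
  ],
)

```text
t: 63.4
tool_pos: [0.39, -0.3401, 0.0394]
tcp_rot: [0.0, 0.293, 0.956, -0.0]
force: [-0.1, 0.7, -0.6]
gripper_width: 0.548
finger_force: 0.3
```

play_rows(
  plan=[
    {"xyz": [-0.004, 0, 0], "turn": 0, "fingers": 0.55},
    {"xyz": [-0.008, 0, 0], "turn": 0, "fingers": 0.55},
    {"xyz": [-0.012, 0, 0], "turn": 0, "fingers": 0.55},
    {"xyz": [-0.016, 0, 0], "turn": 0, "fingers": 0.55},
    {"xyz": [-0.02, 0, 0], "turn": 0, "fingers": 0.55},
    {"xyz": [-0.024, 0, 0], "turn": 0, "fingers": 0.55},
    {"xyz": [-0.028, 0, 0], "turn": 0, "fingers": 0.55},
    {"xyz": [-0.032, 0, 0], "turn": 0, "fingers": 0.55},
  ],
)

```text
t: 64.2
tool_pos: [0.4163, -0.3578, 0.0394]
tcp_rot: [-0.0, 0.293, 0.956, 0.0]
force: [-0.1, -0.2, -0.8]
gripper_width: 0.55
finger_force: 0.2
```

play_rows(
  plan=[
    {"xyz": [-0.004, 0, 0], "turn": 0, "fingers": 0.55},
    {"xyz": [-0.008, 0, 0], "turn": 0, "fingers": 0.55},
    {"xyz": [-0.012, 0, 0], "turn": 0, "fingers": 0.55},
    {"xyz": [-0.016, 0, 0], "turn": 0, "fingers": 0.55},
    {"xyz": [-0.019, 0, 0], "turn": 0, "fingers": 0.55},
    {"xyz": [-0.021, 0, 0], "turn": 0, "fingers": 0.55},
    {"xyz": [-0.022, 0, 0], "turn": 0, "fingers": 0.55},
    {"xyz": [-0.022, 0, 0], "turn": 0, "fingers": 0.55},
  ],
)

```text
t: 65.0
tool_pos: [0.4343, -0.3701, 0.0394]
tcp_rot: [0.0, 0.293, 0.956, -0.0]
force: [-0.4, -0.6, -0.2]
gripper_width: 0.549
finger_force: 0.0
```

```bash
python3 - <<'E'
from h import *
where()
E
```

```text
tool line xy [-0.0858 -0.0591] z 0.0394 F [-0.4 -0.6 -0.2]
```

play_rows(
  plan=[
    {"xyz": [0.01, 0, 0], "turn": 0, "fingers": 0.55},
    {"xyz": [0.03, 0, 0], "turn": 0, "fingers": 0.55},
    {"xyz": [0.06, 0, 0], "turn": 0, "fingers": 0.55},
    {"xyz": [0.09, 0, -0.02], "turn": 0, "fingers": 0.55},
    {"xyz": [0.11, 0.04, -0.05], "turn": 0, "fingers": 0.55},
    {"xyz": [0.12, 0.08, -0.08], "turn": 0, "fingers": 0.55},
    {"xyz": [0.14, 0.12, -0.1], "turn": 0, "fingers": 0.55},
    {"xyz": [0.14, 0.12, -0.1], "turn": 0, "fingers": 0.55},
  ],
)

```text
t: 65.8
tool_pos: [0.3872, -0.1866, 0.141]
tcp_rot: [0.001, 0.289, 0.957, 0.002]
force: [0.6, -0.4, 0.1]
gripper_width: 0.55
finger_force: 0.0
```

```bash
python3 - <<'E'
from h import *
where();c=shot('top');pl(c)
chain([(*line(-.1,.057),.139,56.1)])
E
```

```text
tool line xy [-0.2271  0.067 ] z 0.141 F [ 0.6 -0.4  0.1]
pipe [ 0.4306 -0.2224] line xy [-0.1711  0.0614] axis off deg 34.6 [47.9 63.2]
pipe [ 0.4884 -0.4011] line xy [-0.0236 -0.0547] axis off deg 4.5 [47.  37.6]
pipe [ 0.5468 -0.3075] line xy [-0.0273  0.0555] axis off deg -3.0 [43.8 35.8]
at [ 0.3865 -0.1886  0.1404] 56.3 tilt 0.2
-> (np.float64(0.487), np.float64(-0.266), 0.139) [-0.127, -0.008, 0.001] turn 0.0
```

Pipe centres are now at line x −0.024 and −0.027, with yaw about 4° and −3°. A final slow push on each, B first.

play_rows(
  plan=[
    {"xyz": [-0.03, -0.002, 0], "turn": 0, "fingers": 0.55},
    {"xyz": [-0.07, -0.004, 0], "turn": 0, "fingers": 0.55},
    {"xyz": [-0.1, -0.006, 0], "turn": 0, "fingers": 0.55},
    {"xyz": [-0.12, -0.008, 0], "turn": 0, "fingers": 0.55},
    {"xyz": [-0.12, -0.008, 0], "turn": 0, "fingers": 0.55},
    {"xyz": [-0.12, -0.008, 0], "turn": 0, "fingers": 0.55},
    {"xyz": [-0.12, -0.008, 0.02], "turn": 0, "fingers": 0.55},
    {"xyz": [-0.12, -0.008, 0.04], "turn": 0, "fingers": 0.55},
  ],
)

```text
t: 66.65
tool_pos: [0.4793, -0.2657, 0.0991]
tcp_rot: [0.0, 0.293, 0.956, 0.0]
force: [-0.5, 0.4, -0.5]
gripper_width: 0.547
finger_force: 0.0
```

play_rows(
  plan=[
    {"xyz": [0, 0, 0.02], "turn": 0, "fingers": 0.55},
    {"xyz": [0, 0, 0.04], "turn": 0, "fingers": 0.55},
    {"xyz": [0, 0, 0.055], "turn": 0, "fingers": 0.55},
    {"xyz": [0, 0, 0.062], "turn": 0, "fingers": 0.55},
    {"xyz": [0, 0, 0.062], "turn": 0, "fingers": 0.55},
    {"xyz": [0, 0, 0.062], "turn": 0, "fingers": 0.55},
    {"xyz": [0, 0, 0.062], "turn": 0, "fingers": 0.55},
    {"xyz": [0, 0, 0.062], "turn": 0, "fingers": 0.55},
  ],
)

```text
t: 67.45
tool_pos: [0.481, -0.2662, 0.0381]
tcp_rot: [0.001, 0.293, 0.956, 0.0]
force: [0.1, -0.3, -0.4]
gripper_width: 0.549
finger_force: 0.0
```

```bash
python3 - <<'E'
from h import *
where();chain([(*line(-.06,.057),.038,56.1)])
E
```

```text
tool line xy [-0.1049  0.0531] z 0.0381 F [ 0.1 -0.3 -0.4]
at [ 0.481  -0.2662  0.0381] 55.9 tilt 0.08
-> (np.float64(0.52), np.float64(-0.288), 0.038) [-0.045, 0.004, 0.0] turn -0.0
```

play_rows(
  plan=[
    {"xyz": [-0.003, 0, 0], "turn": 0, "fingers": 0.55},
    {"xyz": [-0.006, 0, 0], "turn": 0, "fingers": 0.55},
    {"xyz": [-0.009, 0, 0], "turn": 0, "fingers": 0.55},
    {"xyz": [-0.012, 0, 0], "turn": 0, "fingers": 0.55},
    {"xyz": [-0.015, 0, 0], "turn": 0, "fingers": 0.55},
    {"xyz": [-0.018, 0, 0], "turn": 0, "fingers": 0.55},
    {"xyz": [-0.021, 0, 0], "turn": 0, "fingers": 0.55},
    {"xyz": [-0.024, 0, 0], "turn": 0, "fingers": 0.55},
  ],
)

```text
t: 68.25
tool_pos: [0.5002, -0.2794, 0.0372]
tcp_rot: [-0.0, 0.293, 0.956, 0.0]
force: [-0.6, 0.4, 0.2]
gripper_width: 0.55
finger_force: 0.3
```

play_rows(
  plan=[
    {"xyz": [-0.003, 0, 0], "turn": 0, "fingers": 0.55},
    {"xyz": [-0.006, 0, 0], "turn": 0, "fingers": 0.55},
    {"xyz": [-0.009, 0, 0], "turn": 0, "fingers": 0.55},
    {"xyz": [-0.012, 0, 0], "turn": 0, "fingers": 0.55},
    {"xyz": [-0.015, 0, 0], "turn": 0, "fingers": 0.55},
    {"xyz": [-0.018, 0, 0], "turn": 0, "fingers": 0.55},
    {"xyz": [-0.02, 0, 0], "turn": 0, "fingers": 0.55},
    {"xyz": [-0.021, 0, 0], "turn": 0, "fingers": 0.55},
  ],
)

```text
t: 69.05
tool_pos: [0.518, -0.2914, 0.0374]
tcp_rot: [0.0, 0.293, 0.956, -0.0]
force: [0.5, 0.1, -0.3]
gripper_width: 0.551
finger_force: 0.0
```

play_rows(
  plan=[
    {"xyz": [0, 0, 0], "turn": 0, "fingers": 0.55},
    {"xyz": [0.01, 0, 0], "turn": 0, "fingers": 0.55},
    {"xyz": [0.03, 0, 0], "turn": 0, "fingers": 0.55},
    {"xyz": [0.05, 0, -0.02], "turn": 0, "fingers": 0.55},
    {"xyz": [0.07, 0, -0.05], "turn": 0, "fingers": 0.55},
    {"xyz": [0.08, 0, -0.08], "turn": 0, "fingers": 0.55},
    {"xyz": [0.08, 0, -0.1], "turn": 0, "fingers": 0.55},
    {"xyz": [0.08, 0, -0.1], "turn": 0, "fingers": 0.55},
  ],
)

```text
t: 69.85
tool_pos: [0.4524, -0.2465, 0.1398]
tcp_rot: [0.003, 0.293, 0.956, 0.001]
force: [-0.4, 0.5, -0.1]
gripper_width: 0.552
finger_force: 0.0
```

```bash
python3 - <<'E'
from h import *
where();pl(shot('top'));chain([(*line(-.105,-.056),.138,56.1)])
E
```

```text
tool line xy [-0.1396  0.0535] z 0.1398 F [-0.4  0.5 -0.1]
pipe [ 0.5477 -0.2985] line xy [-0.0315  0.0635] axis off deg -89.9 [53.9 78.1]
at [ 0.4518 -0.246   0.1383] 56.0 tilt 0.16
-> (np.float64(0.42), np.float64(-0.357), 0.138) [-0.036, -0.109, 0.0] turn -0.0
```

play_rows(
  plan=[
    {"xyz": [0, -0.03, 0], "turn": 0, "fingers": 0.55},
    {"xyz": [-0.01, -0.065, 0], "turn": 0, "fingers": 0.55},
    {"xyz": [-0.025, -0.1, 0], "turn": 0, "fingers": 0.55},
    {"xyz": [-0.035, -0.109, 0], "turn": 0, "fingers": 0.55},
    {"xyz": [-0.035, -0.109, 0], "turn": 0, "fingers": 0.55},
    {"xyz": [-0.035, -0.109, 0], "turn": 0, "fingers": 0.55},
    {"xyz": [-0.035, -0.109, 0.02], "turn": 0, "fingers": 0.55},
    {"xyz": [-0.035, -0.109, 0.04], "turn": 0, "fingers": 0.55},
  ],
)

```text
t: 70.7
tool_pos: [0.4205, -0.3541, 0.0968]
tcp_rot: [0.0, 0.292, 0.957, 0.001]
force: [-0.1, 0.4, -0.2]
gripper_width: 0.549
finger_force: 0.0
```

play_rows(
  plan=[
    {"xyz": [0, 0, 0.02], "turn": 0, "fingers": 0.55},
    {"xyz": [0, 0, 0.04], "turn": 0, "fingers": 0.55},
    {"xyz": [0, 0, 0.054], "turn": 0, "fingers": 0.55},
    {"xyz": [0, 0, 0.06], "turn": 0, "fingers": 0.55},
    {"xyz": [0, 0, 0.06], "turn": 0, "fingers": 0.55},
    {"xyz": [0, 0, 0.06], "turn": 0, "fingers": 0.55},
    {"xyz": [0, 0, 0.06], "turn": 0, "fingers": 0.55},
    {"xyz": [0, 0, 0.06], "turn": 0, "fingers": 0.55},
  ],
)

```text
t: 71.5
tool_pos: [0.4198, -0.3566, 0.0381]
tcp_rot: [0.001, 0.293, 0.956, -0.0]
force: [-1.8, -1.2, -0.5]
gripper_width: 0.553
finger_force: 0.0
```

```bash
python3 - <<'E'
from h import *
where();chain([(*line(-.063,-.057),.038,56.1)])
E
```

```text
tool line xy [-0.1053 -0.0559] z 0.0381 F [-1.8 -1.2 -0.5]
at [ 0.4198 -0.3566  0.0381] 55.9 tilt 0.08
-> (np.float64(0.454), np.float64(-0.381), 0.038) [-0.042, -0.001, 0.0] turn -0.0
```

Push 42 mm slowly, then retreat and swing well clear to check both pipes.

play_rows(
  plan=[
    {"xyz": [-0.003, 0, 0], "turn": 0, "fingers": 0.55},
    {"xyz": [-0.006, 0, 0], "turn": 0, "fingers": 0.55},
    {"xyz": [-0.009, 0, 0], "turn": 0, "fingers": 0.55},
    {"xyz": [-0.012, 0, 0], "turn": 0, "fingers": 0.55},
    {"xyz": [-0.015, 0, 0], "turn": 0, "fingers": 0.55},
    {"xyz": [-0.018, 0, 0], "turn": 0, "fingers": 0.55},
    {"xyz": [-0.021, 0, 0], "turn": 0, "fingers": 0.55},
    {"xyz": [-0.024, 0, 0], "turn": 0, "fingers": 0.55},
  ],
)

```text
t: 72.3
tool_pos: [0.4394, -0.3699, 0.0373]
tcp_rot: [-0.0, 0.293, 0.956, 0.0]
force: [-0.1, 0.5, -0.5]
gripper_width: 0.55
finger_force: 0.0
```

play_rows(
  plan=[
    {"xyz": [-0.003, 0, 0], "turn": 0, "fingers": 0.55},
    {"xyz": [-0.006, 0, 0], "turn": 0, "fingers": 0.55},
    {"xyz": [-0.009, 0, 0], "turn": 0, "fingers": 0.55},
    {"xyz": [-0.012, 0, 0], "turn": 0, "fingers": 0.55},
    {"xyz": [-0.014, 0, 0], "turn": 0, "fingers": 0.55},
    {"xyz": [-0.016, 0, 0], "turn": 0, "fingers": 0.55},
    {"xyz": [-0.017, 0, 0], "turn": 0, "fingers": 0.55},
    {"xyz": [-0.018, 0, 0], "turn": 0, "fingers": 0.55},
  ],
)

```text
t: 73.1
tool_pos: [0.4543, -0.3799, 0.0374]
tcp_rot: [0.0, 0.293, 0.956, -0.0]
force: [-2.2, 1.2, 2.2]
gripper_width: 0.549
finger_force: 1.2
```

play_rows(
  plan=[
    {"xyz": [0, 0, 0], "turn": 0, "fingers": 0.55},
    {"xyz": [0.01, 0, 0], "turn": 0, "fingers": 0.55},
    {"xyz": [0.03, 0, 0], "turn": 0, "fingers": 0.55},
    {"xyz": [0.055, 0, -0.02], "turn": 0, "fingers": 0.55},
    {"xyz": [0.08, 0.02, -0.05], "turn": 0, "fingers": 0.55},
    {"xyz": [0.1, 0.05, -0.08], "turn": 0, "fingers": 0.55},
    {"xyz": [0.12, 0.09, -0.11], "turn": 0, "fingers": 0.55},
    {"xyz": [0.14, 0.13, -0.12], "turn": 0, "fingers": 0.55},
  ],
)

```text
t: 73.9
tool_pos: [0.4117, -0.1935, 0.1595]
tcp_rot: [0.002, 0.294, 0.956, 0.0]
force: [2.0, 0.6, -0.0]
gripper_width: 0.552
finger_force: 0.0
```

```bash
python3 - <<'E'
from h import *
where();pl(shot('top'))
E
```

```text
tool line xy [-0.2029  0.0749] z 0.1595 F [ 2.   0.6 -0. ]
pipe [ 0.4589 -0.1992] line xy [-0.1605  0.0964] axis off deg -7.3 [49.5 33.6]
pipe [ 0.5115 -0.4249] line xy [ 0.0088 -0.0616] axis off deg 3.2 [40.  23.9]
pipe [ 0.5296 -0.2913] line xy [-0.0506  0.0594] axis off deg 85.0 [43.8 87.4]
```

play_rows(
  plan=[
    {"xyz": [0.02, 0.03, 0], "turn": 0, "fingers": 0.55},
    {"xyz": [0.045, 0.07, 0], "turn": 0, "fingers": 0.55},
    {"xyz": [0.07, 0.11, 0], "turn": 0, "fingers": 0.55},
    {"xyz": [0.1, 0.15, 0], "turn": 0, "fingers": 0.55},
    {"xyz": [0.13, 0.19, 0], "turn": 0, "fingers": 0.55},
    {"xyz": [0.155, 0.23, 0], "turn": 0, "fingers": 0.55},
    {"xyz": [0.18, 0.27, 0], "turn": 0, "fingers": 0.55},
    {"xyz": [0.2, 0.3, 0], "turn": 0, "fingers": 0.55},
  ],
)

```text
t: 74.75
tool_pos: [0.4131, 0.1697, 0.1574]
tcp_rot: [0.0, 0.292, 0.956, 0.001]
force: [1.0, -0.4, 0.2]
gripper_width: 0.553
finger_force: 0.0
```

```bash
python3 - <<'E'
from h import *
where();c=shot('top');pl(c)
s=shot('side')
cv2.imwrite('pics/z10.png',np.hstack([cv2.resize(c['color'][130:280,240:530,::-1],(464,240)),cv2.resize(s['color'][160:380,230:450,::-1],(240,240))]))
E
```

```text
tool line xy [-0.404   0.3771] z 0.1574 F [ 1.  -0.4  0.2]
pipe [ 0.5021 -0.4094] line xy [-0.0076 -0.054 ] axis off deg 2.6 [47.  36.8]
pipe [ 0.5746 -0.3319] line xy [0.0094 0.0507] axis off deg -3.1 [46.6 36.9]
```

```bash
python3 - <<'E'
from h import *
c=shot('top');hsv=cv2.cvtColor(c['color'],cv2.COLOR_RGB2HSV).astype(np.float32)
g=c['color'].astype(np.float32);rb=g[:,:,0]-g[:,:,2]   # bench is brown: r-b ~ 29, pipe ~0
xs=np.arange(-.075,.0751,.001)
for y in (-.085,-.07,-.055,-.04,-.025,.025,.04,.055,.07,.085):
    P=np.array([pt2px(c,[*line(x,y),.0445]) for x in xs],np.float32)
    r=cv2.remap(rb,P[:,0].reshape(1,-1),P[:,1].reshape(1,-1),cv2.INTER_LINEAR)[0]
    i=np.where(r<13)[0];i=i[(abs(xs[i])<.07)]
    # longest contiguous run
    runs=np.split(i,np.where(np.diff(i)>3)[0]+1);q=max(runs,key=len)
    print(y,'edges',xs[q[0]].round(3),xs[q[-1]].round(3),'mid',((xs[q[0]]+xs[q[-1]])/2).round(4))
E
```

```text
-0.085 edges -0.051 0.039 mid -0.006
-0.07 edges -0.051 0.04 mid -0.0055
-0.055 edges -0.052 0.038 mid -0.007
-0.04 edges -0.053 0.038 mid -0.0075
-0.025 edges -0.054 0.037 mid -0.0085
0.025 edges -0.037 0.055 mid 0.009
0.04 edges -0.036 0.056 mid 0.01
0.055 edges -0.035 0.057 mid 0.011
0.07 edges -0.034 0.057 mid 0.0115
0.085 edges -0.033 0.058 mid 0.0125
```

View pics/z10.png

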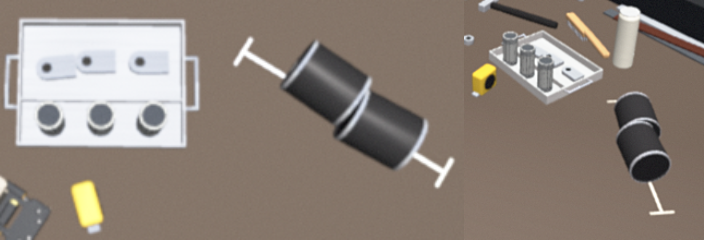

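The picture shows both pipes straddling the line. They nearly touch at about crop (362,90). A sits at x ≈ −7 mm, and B was dragged to about +10 mm by the end contact. I'll nudge B back from its far side, then nudge A forward.

```bash
python3 - <<'E'
from h import *
m=line(.02,.2);a=line(.105,.055)
chain([(*m,.157,None),(*a,.157,56.1),(*a,.038,None)])
E
```

```text
at [0.4131 0.1685 0.1571] 56.2 tilt 0.03
-> (np.float64(0.666), np.float64(-0.214), 0.157) [-0.423, -0.177, 0.0] turn 0
-> (np.float64(0.656), np.float64(-0.382), 0.157) [-0.085, -0.145, 0.0] turn 0.0
-> (np.float64(0.656), np.float64(-0.382), 0.038) [-0.0, 0.0, 0.119] turn 0
```

play_rows(
  plan=[
    {"xyz": [-0.03, -0.013, 0], "turn": 0, "fingers": 0.55},
    {"xyz": [-0.07, -0.03, 0], "turn": 0, "fingers": 0.55},
    {"xyz": [-0.11, -0.05, 0], "turn": 0, "fingers": 0.55},
    {"xyz": [-0.15, -0.07, 0], "turn": 0, "fingers": 0.55},
    {"xyz": [-0.19, -0.09, 0], "turn": 0, "fingers": 0.55},
    {"xyz": [-0.23, -0.11, 0], "turn": 0, "fingers": 0.55},
    {"xyz": [-0.27, -0.13, 0], "turn": 0, "fingers": 0.55},
    {"xyz": [-0.31, -0.15, 0], "turn": 0, "fingers": 0.55},
  ],
)

```text
t: 75.7
tool_pos: [0.5857, -0.135, 0.1574]
tcp_rot: [0.0, 0.294, 0.956, -0.0]
force: [0.4, 0.4, 0.7]
gripper_width: 0.556
finger_force: 0.0
```

play_rows(
  plan=[
    {"xyz": [-0.04, -0.03, 0], "turn": 0, "fingers": 0.55},
    {"xyz": [-0.08, -0.06, 0], "turn": 0, "fingers": 0.55},
    {"xyz": [-0.12, -0.09, 0], "turn": 0, "fingers": 0.55},
    {"xyz": [-0.15, -0.12, 0], "turn": 0, "fingers": 0.55},
    {"xyz": [-0.18, -0.15, 0], "turn": 0, "fingers": 0.55},
    {"xyz": [-0.198, -0.172, 0], "turn": 0, "fingers": 0.55},
    {"xyz": [-0.198, -0.172, 0], "turn": 0, "fingers": 0.55},
    {"xyz": [-0.198, -0.172, 0], "turn": 0, "fingers": 0.55},
  ],
)

```text
t: 76.5
tool_pos: [0.6518, -0.3866, 0.1568]
tcp_rot: [-0.001, 0.295, 0.956, -0.0]
force: [0.4, 0.7, -1.3]
gripper_width: 0.551
finger_force: 0.0
```

```bash
python3 - <<'E'
from h import *
where();a=line(.105,.055)
chain([(*a,.038,56.1),(*line(.058,.055),.038,56.1)])
E
```

```text
tool line xy [0.1039 0.0483] z 0.1568 F [ 0.4  0.7 -1.3]
at [ 0.6518 -0.3866  0.1568] 55.7 tilt 0.06
-> (np.float64(0.656), np.float64(-0.382), 0.038) [-0.001, 0.007, 0.119] turn -0.0
-> (np.float64(0.617), np.float64(-0.355), 0.038) [0.047, -0.001, -0.0] turn -0.0
```

play_rows(
  plan=[
    {"xyz": [0, 0.007, 0.01], "turn": 0, "fingers": 0.55},
    {"xyz": [0, 0.007, 0.03], "turn": 0, "fingers": 0.55},
    {"xyz": [0, 0.007, 0.055], "turn": 0, "fingers": 0.55},
    {"xyz": [0, 0.007, 0.08], "turn": 0, "fingers": 0.55},
    {"xyz": [0, 0.007, 0.1], "turn": 0, "fingers": 0.55},
    {"xyz": [0, 0.007, 0.114], "turn": 0, "fingers": 0.55},
    {"xyz": [0, 0.007, 0.119], "turn": 0, "fingers": 0.55},
    {"xyz": [0, 0.007, 0.119], "turn": 0, "fingers": 0.55},
  ],
)

```text
t: 77.3
tool_pos: [0.6578, -0.3782, 0.0379]
tcp_rot: [-0.0, 0.293, 0.956, 0.0]
force: [0.3, -0.0, 0.9]
gripper_width: 0.552
finger_force: 0.0
```

play_rows(
  plan=[
    {"xyz": [0.004, 0, 0], "turn": 0, "fingers": 0.55},
    {"xyz": [0.008, 0, 0], "turn": 0, "fingers": 0.55},
    {"xyz": [0.012, 0, 0], "turn": 0, "fingers": 0.55},
    {"xyz": [0.016, 0, 0], "turn": 0, "fingers": 0.55},
    {"xyz": [0.02, 0, 0], "turn": 0, "fingers": 0.55},
    {"xyz": [0.024, 0, 0], "turn": 0, "fingers": 0.55},
    {"xyz": [0.027, 0, 0], "turn": 0, "fingers": 0.55},
    {"xyz": [0.029, 0, 0], "turn": 0, "fingers": 0.55},
  ],
)

```text
t: 78.1
tool_pos: [0.6335, -0.3623, 0.0384]
tcp_rot: [-0.0, 0.293, 0.956, 0.0]
force: [1.1, 0.2, -0.3]
gripper_width: 0.552
finger_force: 0.0
```

```bash
cat >> h.py <<'E'
def mids(ys=(-.085,-.055,-.025,.025,.055,.085)):
    c=optics.camera('top');g=c['color'].astype(np.float32);rb=g[:,:,0]-g[:,:,2];xs=np.arange(-.075,.0751,.001)
    for y in ys:
        P=np.array([pt2px(c,[*line(x,y),.0445]) for x in xs],np.float32)
        r=cv2.remap(rb,P[:,:1].T.copy(),P[:,1:].T.copy(),cv2.INTER_LINEAR)[0]
        i=np.where(r<13)[0];q=max(np.split(i,np.where(np.diff(i)>3)[0]+1),key=len)
        print(y,xs[q[0]].round(3),xs[q[-1]].round(3),'mid',((xs[q[0]]+xs[q[-1]])/2).round(4))
E
python3 - <<'E'
from h import *
where();chain([(*line(.058,.055),.038,56.1)]);mids()
E
```

```text
tool line xy [0.0752 0.0584] z 0.0384 F [ 1.1  0.2 -0.3]
at [ 0.6335 -0.3623  0.0384] 55.9 tilt 0.01
-> (np.float64(0.617), np.float64(-0.355), 0.038) [0.017, -0.003, 0.0] turn -0.0
-0.085 -0.075 0.01 mid -0.0325
-0.055 -0.075 0.075 mid 0.0
-0.025 -0.075 0.075 mid 0.0
0.025 -0.046 0.048 mid 0.001
0.055 -0.058 0.03 mid -0.014
0.085 -0.033 0.059 mid 0.013
```

play_rows(
  plan=[
    {"xyz": [0.003, 0, 0], "turn": 0, "fingers": 0.55},
    {"xyz": [0.006, 0, 0], "turn": 0, "fingers": 0.55},
    {"xyz": [0.009, 0, 0], "turn": 0, "fingers": 0.55},
    {"xyz": [0.012, 0, 0], "turn": 0, "fingers": 0.55},
    {"xyz": [0.014, 0, 0], "turn": 0, "fingers": 0.55},
    {"xyz": [0.016, 0, 0], "turn": 0, "fingers": 0.55},
    {"xyz": [0.017, 0, 0], "turn": 0, "fingers": 0.55},
    {"xyz": [0.018, 0, 0], "turn": 0, "fingers": 0.55},
  ],
)

```text
t: 78.95
tool_pos: [0.6186, -0.3522, 0.0382]
tcp_rot: [-0.0, 0.293, 0.956, 0.0]
force: [0.4, 0.3, 0.1]
gripper_width: 0.549
finger_force: 0.0
```

play_rows(
  plan=[
    {"xyz": [0, 0, 0], "turn": 0, "fingers": 0.55},
    {"xyz": [-0.01, 0, 0], "turn": 0, "fingers": 0.55},
    {"xyz": [-0.03, 0, 0], "turn": 0, "fingers": 0.55},
    {"xyz": [-0.05, 0, -0.02], "turn": 0, "fingers": 0.55},
    {"xyz": [-0.05, 0, -0.05], "turn": 0, "fingers": 0.55},
    {"xyz": [-0.05, 0, -0.09], "turn": 0, "fingers": 0.55},
    {"xyz": [-0.05, 0, -0.12], "turn": 0, "fingers": 0.55},
    {"xyz": [-0.05, 0, -0.12], "turn": 0, "fingers": 0.55},
  ],
)

```text
t: 79.75
tool_pos: [0.6632, -0.3829, 0.1644]
tcp_rot: [0.005, 0.293, 0.956, -0.001]
force: [0.1, -0.8, 1.3]
gripper_width: 0.554
finger_force: 0.0
```

play_rows(
  plan=[
    {"xyz": [0.02, 0.03, 0], "turn": 0, "fingers": 0.55},
    {"xyz": [0.06, 0.05, 0], "turn": 0, "fingers": 0.55},
    {"xyz": [0.1, 0.08, 0], "turn": 0, "fingers": 0.55},
    {"xyz": [0.14, 0.11, 0], "turn": 0, "fingers": 0.55},
    {"xyz": [0.18, 0.14, 0], "turn": 0, "fingers": 0.55},
    {"xyz": [0.22, 0.17, 0], "turn": 0, "fingers": 0.55},
    {"xyz": [0.26, 0.2, 0], "turn": 0, "fingers": 0.55},
    {"xyz": [0.3, 0.23, 0], "turn": 0, "fingers": 0.55},
  ],
)

```text
t: 80.55
tool_pos: [0.54, -0.02, 0.158]
tcp_rot: [-0.0, 0.293, 0.956, -0.0]
force: [0.7, 0.4, 1.0]
gripper_width: 0.549
finger_force: 0.0
```

play_rows(
  plan=[
    {"xyz": [0.03, 0.03, 0], "turn": 0, "fingers": 0.55},
    {"xyz": [0.05, 0.05, 0], "turn": 0, "fingers": 0.55},
    {"xyz": [0.05, 0.05, 0], "turn": 0, "fingers": 0.55},
    {"xyz": [0.05, 0.05, 0], "turn": 0, "fingers": 0.55},
    {"xyz": [0.05, 0.05, 0], "turn": 0, "fingers": 0.55},
    {"xyz": [0.05, 0.05, 0], "turn": 0, "fingers": 0.55},
    {"xyz": [0.05, 0.05, 0], "turn": 0, "fingers": 0.55},
    {"xyz": [0.05, 0.05, 0], "turn": 0, "fingers": 0.55},
  ],
)

```text
t: 81.35
tool_pos: [0.5274, 0.0468, 0.1584]
tcp_rot: [0.0, 0.294, 0.956, -0.0]
force: [-0.0, -0.2, 0.8]
gripper_width: 0.549
finger_force: 0.0
```

```bash
python3 - <<'E'
from h import *
where();mids();pl(optics.camera('top'));chain([(*line(-.105,-.058),.157,56.1),(*line(-.105,-.058),.038,56.1)])
E
```

```text
tool line xy [-0.2407  0.3387] z 0.1584 F [-0.  -0.2  0.8]
-0.085 -0.053 0.037 mid -0.008
-0.055 -0.054 0.036 mid -0.009
-0.025 -0.056 0.035 mid -0.0105
0.025 -0.048 0.043 mid -0.0025
0.055 -0.046 0.045 mid -0.0005
0.085 -0.044 0.047 mid 0.0015
pipe [ 0.5307 -0.3663] line xy [-0.0079 -0.0023] axis off deg -2.5 [91.5 40.2]
at [0.5273 0.0472 0.1584] 55.9 tilt 0.0
-> (np.float64(0.419), np.float64(-0.358), 0.157) [-0.138, -0.397, 0.001] turn -0.0
-> (np.float64(0.419), np.float64(-0.358), 0.038) [0.0, 0.0, 0.119] turn -0.0
```

play_rows(
  plan=[
    {"xyz": [0, -0.04, 0], "turn": 0, "fingers": 0.55},
    {"xyz": [0, -0.085, 0], "turn": 0, "fingers": 0.55},
    {"xyz": [0, -0.13, 0], "turn": 0, "fingers": 0.55},
    {"xyz": [0, -0.175, 0], "turn": 0, "fingers": 0.55},
    {"xyz": [0, -0.22, 0], "turn": 0, "fingers": 0.55},
    {"xyz": [-0.01, -0.265, 0], "turn": 0, "fingers": 0.55},
    {"xyz": [-0.03, -0.31, 0], "turn": 0, "fingers": 0.55},
    {"xyz": [-0.06, -0.345, 0], "turn": 0, "fingers": 0.55},
  ],
)

```text
t: 82.25
tool_pos: [0.382, -0.2733, 0.1588]
tcp_rot: [0.0, 0.294, 0.956, 0.001]
force: [1.0, 0.5, 1.2]
gripper_width: 0.553
finger_force: 0.0
```

play_rows(
  plan=[
    {"xyz": [-0.03, -0.03, 0], "turn": 0, "fingers": 0.55},
    {"xyz": [-0.06, -0.052, 0], "turn": 0, "fingers": 0.55},
    {"xyz": [-0.075, -0.052, 0], "turn": 0, "fingers": 0.55},
    {"xyz": [-0.075, -0.052, 0], "turn": 0, "fingers": 0.55},
    {"xyz": [-0.075, -0.052, 0], "turn": 0, "fingers": 0.55},
    {"xyz": [-0.075, -0.052, 0.02], "turn": 0, "fingers": 0.55},
    {"xyz": [-0.075, -0.052, 0.05], "turn": 0, "fingers": 0.55},
    {"xyz": [-0.075, -0.052, 0.05], "turn": 0, "fingers": 0.55},
  ],
)

```text
t: 83.05
tool_pos: [0.4144, -0.3536, 0.1058]
tcp_rot: [-0.003, 0.292, 0.956, 0.001]
force: [-0.2, -0.1, 0.1]
gripper_width: 0.549
finger_force: 0.0
```

```bash
python3 - <<'E'
from h import *
where();chain([(*line(-.105,-.058),.038,56.1),(*line(-.0575,-.058),.038,56.1)])
E
```

```text
tool line xy [-0.1115 -0.0565] z 0.1058 F [-0.2 -0.1  0.1]
at [ 0.4144 -0.3536  0.1058] 56.0 tilt 0.39
-> (np.float64(0.419), np.float64(-0.358), 0.038) [-0.007, -0.001, 0.068] turn -0.0
-> (np.float64(0.458), np.float64(-0.385), 0.038) [-0.047, -0.0, -0.0] turn -0.0
```

play_rows(
  plan=[
    {"xyz": [0, 0, 0.02], "turn": 0, "fingers": 0.55},
    {"xyz": [0, 0, 0.04], "turn": 0, "fingers": 0.55},
    {"xyz": [0, 0, 0.06], "turn": 0, "fingers": 0.55},
    {"xyz": [0, 0, 0.07], "turn": 0, "fingers": 0.55},
    {"xyz": [0, 0, 0.07], "turn": 0, "fingers": 0.55},
    {"xyz": [-0.002, 0, 0.07], "turn": 0, "fingers": 0.55},
    {"xyz": [-0.005, 0, 0.07], "turn": 0, "fingers": 0.55},
    {"xyz": [-0.008, 0, 0.07], "turn": 0, "fingers": 0.55},
  ],
)

```text
t: 83.85
tool_pos: [0.4241, -0.3618, 0.0394]
tcp_rot: [0.001, 0.293, 0.956, -0.0]
force: [0.4, -0.5, 0.1]
gripper_width: 0.549
finger_force: 0.0
```

play_rows(
  plan=[
    {"xyz": [-0.003, 0, 0], "turn": 0, "fingers": 0.55},
    {"xyz": [-0.006, 0, 0], "turn": 0, "fingers": 0.55},
    {"xyz": [-0.009, 0, 0], "turn": 0, "fingers": 0.55},
    {"xyz": [-0.012, 0, 0], "turn": 0, "fingers": 0.55},
    {"xyz": [-0.015, 0, 0], "turn": 0, "fingers": 0.55},
    {"xyz": [-0.018, 0, 0], "turn": 0, "fingers": 0.55},
    {"xyz": [-0.02, 0, 0], "turn": 0, "fingers": 0.55},
    {"xyz": [-0.02, 0, 0], "turn": 0, "fingers": 0.55},
  ],
)

```text
t: 84.65
tool_pos: [0.44, -0.3727, 0.0383]
tcp_rot: [0.0, 0.293, 0.956, -0.0]
force: [-0.4, -0.5, 0.5]
gripper_width: 0.549
finger_force: 0.0
```

```bash
python3 - <<'E'
from h import *
where();chain([(*line(-.0575,-.058),.038,56.1)])
E
```

```text
tool line xy [-0.0796 -0.0581] z 0.0383 F [-0.4 -0.5  0.5]
at [ 0.44   -0.3727  0.0383] 55.9 tilt 0.01
-> (np.float64(0.458), np.float64(-0.385), 0.038) [-0.022, 0.0, 0.0] turn -0.0
```

play_rows(
  plan=[
    {"xyz": [-0.003, 0, 0], "turn": 0, "fingers": 0.55},
    {"xyz": [-0.007, 0, 0], "turn": 0, "fingers": 0.55},
    {"xyz": [-0.01, 0, 0], "turn": 0, "fingers": 0.55},
    {"xyz": [-0.013, 0, 0], "turn": 0, "fingers": 0.55},
    {"xyz": [-0.016, 0, 0], "turn": 0, "fingers": 0.55},
    {"xyz": [-0.018, 0, 0], "turn": 0, "fingers": 0.55},
    {"xyz": [-0.02, 0, 0], "turn": 0, "fingers": 0.55},
    {"xyz": [-0.021, 0, 0], "turn": 0, "fingers": 0.55},
  ],
)

```text
t: 85.45
tool_pos: [0.4574, -0.3845, 0.0384]
tcp_rot: [0.0, 0.293, 0.956, -0.0]
force: [-0.9, -0.3, 1.1]
gripper_width: 0.55
finger_force: 0.4
```

play_rows(
  plan=[
    {"xyz": [0, 0, 0], "turn": 0, "fingers": 0.55},
    {"xyz": [0.01, 0, 0], "turn": 0, "fingers": 0.55},
    {"xyz": [0.03, 0, 0], "turn": 0, "fingers": 0.55},
    {"xyz": [0.06, 0, -0.02], "turn": 0, "fingers": 0.55},
    {"xyz": [0.09, 0.02, -0.05], "turn": 0, "fingers": 0.55},
    {"xyz": [0.11, 0.05, -0.08], "turn": 0, "fingers": 0.55},
    {"xyz": [0.13, 0.09, -0.11], "turn": 0, "fingers": 0.55},
    {"xyz": [0.14, 0.13, -0.12], "turn": 0, "fingers": 0.55},
  ],
)

```text
t: 86.25
tool_pos: [0.4135, -0.1974, 0.1602]
tcp_rot: [0.001, 0.294, 0.956, 0.001]
force: [2.2, 0.3, -0.6]
gripper_width: 0.549
finger_force: 0.0
```

play_rows(
  plan=[
    {"xyz": [0.02, 0.03, 0], "turn": 0, "fingers": 0.55},
    {"xyz": [0.045, 0.07, 0], "turn": 0, "fingers": 0.55},
    {"xyz": [0.07, 0.11, 0], "turn": 0, "fingers": 0.55},
    {"xyz": [0.1, 0.15, 0], "turn": 0, "fingers": 0.55},
    {"xyz": [0.13, 0.19, 0], "turn": 0, "fingers": 0.55},
    {"xyz": [0.155, 0.23, 0], "turn": 0, "fingers": 0.55},
    {"xyz": [0.18, 0.27, 0], "turn": 0, "fingers": 0.55},
    {"xyz": [0.2, 0.3, 0], "turn": 0, "fingers": 0.55},
  ],
)

```text
t: 87.05
tool_pos: [0.4157, 0.1652, 0.1585]
tcp_rot: [0.0, 0.292, 0.956, 0.001]
force: [0.5, 0.3, 0.4]
gripper_width: 0.549
finger_force: 0.0
```

```bash
python3 - <<'E'
from h import *
where();mids();c=optics.camera('top');pl(c)
hsv=cv2.cvtColor(c['color'],cv2.COLOR_RGB2HSV)
for k in comps((hsv[:,:,2]<232),150,(256,147,349,190)): print('lug?',cv2.contourArea(k),(px2pt(c,*cv2.minAreaRect(k)[0],.016)[:2]-TR).round(3),np.round(cv2.minAreaRect(k)[1],1))
E
```

```text
tool line xy [-0.3994  0.3748] z 0.1585 F [0.5 0.3 0.4]
-0.085 -0.046 0.044 mid -0.001
-0.055 -0.047 0.043 mid -0.002
-0.025 -0.048 0.042 mid -0.003
0.025 -0.042 0.049 mid 0.0035
0.055 -0.041 0.051 mid 0.005
0.085 -0.039 0.053 mid 0.007
pipe [ 0.5361 -0.3698] line xy [-0.0014 -0.0022] axis off deg -2.4 [91.8 39.2]
```

```bash
python3 - <<'E'
from station import env
print(env.close_job())
E
```

```text
the job is handed in; nothing more can be done
None
```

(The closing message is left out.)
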